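# Make up two project kits in a school workshop

### The job

Make up the two project kits from the stock on the bench. Into the tray with three equal compartments put the small tape roll in the middle one and the glue bottle and the cork sanding block in the two end ones (either way round); into the tray with two unequal compartments put the pine car blank in the large one and the wooden reel in the small one. Each thing must rest flat on its compartment's floor, the same way up as it now stands, and be let go; leave the big tape roll and the stapler where they are.

Things in the scene. Friction and masses are not known exactly. Their poses are not given: they have to be found in the camera images.
- tray3: The three-compartment tray: shallow grey plastic, fixed to the bench, 98 mm (its x) by 256 mm (its y), 9 mm high in all. Floor 3 mm thick, so its compartments are 6 mm deep; outer walls and dividers 4 mm thick, all 9 mm high. Three equal compartments in a row along its y, each 90 mm (x) by 80 mm (y) inside, centred at x = 0 and y = -84, 0 and +84 mm in the tray's frame. Origin at the centre of its underside, on the bench; z up.
- tray2: The two-compartment tray: shallow grey plastic, fixed to the bench, 98 mm (its x) by 222 mm (its y), 9 mm high in all, floor 3 mm thick, walls and divider 4 mm thick and 9 mm high. The large compartment is 90 mm (x) by 140 mm (y) inside, centred at x = 0, y = -37 mm; the small one 90 mm (x) by 70 mm (y), centred at x = 0, y = +72 mm in the tray's frame. Origin at the centre of its underside, on the bench; z up.
- glue_mid (a point): The glue bottle: white plastic, round, standing upright, 40 mm across up to 44 mm high, then a shoulder and a narrow grey cone nozzle up to 70 mm. About 80 g. The point is on its axis half-way up (35 mm above its base); z along its axis, up.
- tape_mid (a point): The small roll of pale (white to cream) masking tape, standing on its flat side with the hole upward: 60 mm outside diameter, 30 mm hole, 48 mm high. About 90 g. The point is on its axis half-way up (24 mm above its underside), z up.
- sander_mid (a point): The cork sanding block, brown with a reddish abrasive sole: 60 mm long (x) by 45 mm wide (y) by 40 mm high (z, up). About 60 g. The point is its centre, 20 mm above its underside.
- blank_mid (a point): The pine car blank, a long light wooden block with two dark slots across it: 110 mm long (x) by 45 mm wide (y) by 40 mm high (z, up). About 110 g. The point is its centre, 20 mm above its underside.
- reel_mid (a point): The wooden reel (empty cotton reel), light wood, standing on end: 50 mm high, two flanges 36 mm across, each 12 mm thick, and a waist 28 mm across between them. About 35 g. The point is on its axis half-way up (25 mm above its underside), z up.
- bigroll: A bystander: the big loose roll of pale masking tape lying flat, 95 mm outside diameter, 72 mm hole, 36 mm high. Not part of the kits; leave it where it is. Origin at the centre of its underside.
- stapler: A bystander: a black and steel stapler, loose, 130 mm long (x) by 36 mm wide (y) by 40 mm high. Leave it where it is. Origin at the centre of its underside.
There are look-alikes about, which are no part of the job. Leave any pink or red look-alike of the part that bears blank_mid alone.

How it is judged:
By the outcome, as a careful person would: the job done as asked, in the order asked, and still so for the second after the job is handed in, with the robot touching nothing.
It also fails if it takes over 120 s, if anything falls off the work surface, if the arm or the gripper's body presses on something with over 40 N, if the wrist force passes 120 N, or if a joint passes its speed limit or range.

### The arm

A 7-joint arm with a two-finger parallel gripper is mounted at the origin on the work surface. World frame = base frame: x ahead of the robot, y to its left, z up, the work surface at z = 0. Lengths are in m, angles in rad, forces in N, time in s.
With the tool pointing down it reaches from about 0.425 to 0.925 m from the base axis. Payload 6.8 kg.
Tool frame: the origin (TCP) lies at the very end of the fingers, on their centre line; the grasp point (between the pads) lies 19 mm behind it (r.grip_depth is the distance from the TCP to the grasp point, in m); z points along the fingers, y is the direction in which the jaws open and shut (so a half turn about z gives the same grasp; the last joint's range is limited). The gripper opens to 85 mm and grips with 20 to 120 N. Pads are 22 mm wide; open, the fingers measure 114 mm over their backs; the gripper's body (76 mm by 85 mm) begins 54 mm behind the grasp point. The pads swing forward as they close: fully open they stand 13 mm farther back than shut.
Start: joints at [1.161, 0.477, 0.022, 1.555, -0.011, 1.109, -0.083], TCP at [0.201, -0.645, 0.231] pointing down, gripper open.
Joint ranges: [-2.96, 2.96], [-0.34, 2.1], [-1.41, 1.46], [0.24, 2.44], [-1.37, 4.51], [0.17, 1.92], [-2.96, 2.96]. Speed limits (rad/s): [2.39, 2.39, 3.14, 3.14, 3.14, 3.14, 3.14].

### API

Orientations are given as a rotation vector (axis times angle).
In Python, from bench import r, grab_frame gives the robot as it stands. The module is installed in compiled form; this text tells all that it offers.
- The arm moves only by the tool play_rows, never from a script. Its argument "increments" is a list of rows, each a list of 7 numbers: the shift along the tool's x, y, z in mm, then the turn, a rotation vector about the tool's x, y, z in rad, then the closure in counts, from 0 (fully open) to 255 (shut). In form: [[tx, ty, tz, rx, ry, rz, claw], ...]. A call has 1 to 5 rows; each row shifts and turns the pose as measured when the row begins, along the tool's axes as they then stand; what a row does not reach is not made up. A row lasts 1/10 s, in which the tool goes at most 50 mm and 8.59 degrees, less where a joint would pass 70% of its speed; a pose out of reach is approached as far as the arm can. A call is refused whole if a number of a shift passes 50 or a number of a turn 0.15, either way. A call with a gripper value outside its range is refused whole. The fingers move at their own pace and stop on an object; "force" is the grip in N (left out, the last holds). Time passes only in rows, so rows that do not move let the fingers close. It gives the time, the measured TCP pose, the force and the opening at its end, in the units of the state.
- r.get_obs(): the state, without advancing time (a new reading comes with each control period).
- grab_frame(name): name is "scene" or "side" or "wrist"; returns a dict with "color" (400x640x3 uint8, blue, green, red), "depth" (400x640 float32, m along the optical axis (not along the pixel's ray), 0 where there is no reading), "K" (3x3 intrinsics, pixels), "T" (4x4, takes a point from camera to world coordinates). Camera axes: x right, y up, looking along -z (the intrinsics and any distortion apply to the point x, -y, -z); pixel columns grow to the right and rows downward; lengths in m; the calibration is good to about 2 mm. A picture is of the moment at which its call begins.
- r.hand_in(): hands the job in, once; it reports no verdict.
The state is a dict: "clock": time; "joints": joint angles; "qvel": joint speeds; "tau": joint torques, N m; "tcp_pos": TCP position; "orientation": TCP orientation; "contact_force": force on the tool from outside, world axes, zero at the start; "moment": the same for the moment, N m; "grip_width": finger opening in m.
Only numpy, scipy, OpenCV 4.12 (cv2) and the standard library are available. Lean on these libraries where they do the work, as an engineer would, in place of code of your own. Each camera call takes 0.05 s, during which the arm holds its last target.

## Working session

There is one attempt and no reset: what is moved stays moved. The work goes in short steps, Python scripts to look and compute and a tool call to move; the robot and the scene stay as the last step left them, time stands still between calls to the robot, and variables do not carry over. Pictures are saved under pics/ and viewed, and the job is handed in when it is done.

Besides the shell and the picture viewer there is one more tool, called after ">>>" by a JSON object that holds its "api" and its "payload". play_rows: Moves the arm, as the interface text tells. Its arguments: {"type":"object","properties":{"increments":{"type":"array","items":{"type":"array","items":{"type":"number"}}},"force":{"type":"number"}},"required":["increments"]}

```bash
mkdir -p pics; ls; python3 - <<'E'
from bench import r, grab_frame
import cv2, numpy as np
print(r.get_obs())
for n in ["scene","side","wrist"]:
    f=grab_frame(n); cv2.imwrite(f"pics/{n}0.png",f["color"]); np.savez(f"pics/{n}0.npz",**f)
    print(n,f["K"].round(1).tolist(),f["T"].round(3).tolist(),(f["depth"]>0).mean())
E
```

```text
pics
{'clock': 0.0, 'joints': array([ 1.16091717,  0.47781322,  0.02234816,  1.55643502, -0.01147017,
        1.10931377, -0.08309504]), 'qvel': array([-0.00018824, -0.00051626,  0.00126394, -0.00180921, -0.00056435,
       -0.00118132, -0.00244736]), 'tau': array([ 3.83260995e-04, -5.96461594e+01,  1.60797402e+00, -2.81201577e+01,
        1.25038682e-02,  9.35111224e-03, -1.29714351e-05]), 'tcp_pos': array([ 0.20042096, -0.6439429 ,  0.23032404]), 'orientation': array([-3.10412229e+00, -4.72018700e-01,  6.93091022e-04]), 'contact_force': array([-1.40054727,  0.01692893,  0.48058951]), 'moment': array([0.00913428, 0.01012374, 0.00206793]), 'grip_width': 0.0859103541660158}
scene [[421.7, 0.0, 325.5], [0.0, 421.7, 200.9], [0.0, 0.0, 1.0]] [[0.731, -0.473, 0.493, 1.045], [0.683, 0.499, -0.534, -0.606], [0.007, 0.726, 0.687, 0.839], [0.0, 0.0, 0.0, 1.0]] 0.9958828125
side [[514.8, 0.0, 314.8], [0.0, 514.8, 208.4], [0.0, 0.0, 1.0]] [[-0.845, 0.269, -0.461, -0.212], [-0.534, -0.458, 0.711, 1.081], [-0.02, 0.848, 0.53, 0.873], [0.0, 0.0, 0.0, 1.0]] 0.99283203125
wrist [[291.6, 0.0, 320.1], [0.0, 291.6, 199.8], [0.0, 0.0, 1.0]] [[0.298, 0.921, 0.249, 0.264], [-0.955, 0.288, 0.076, -0.625], [-0.002, -0.26, 0.966, 0.373], [0.0, 0.0, 0.0, 1.0]] 0.995765625
```

View pics/scene0.png

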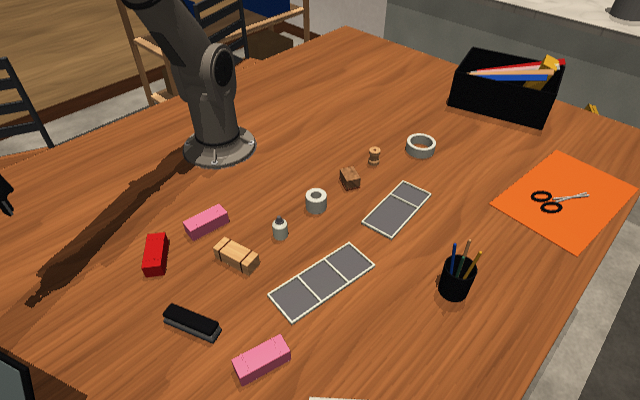

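View pics/side0.png

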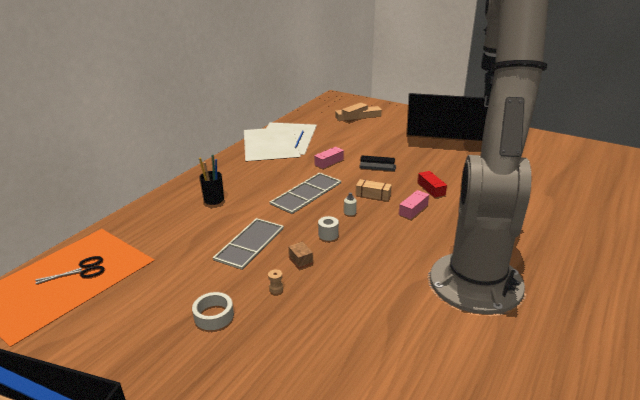

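View pics/wrist0.png

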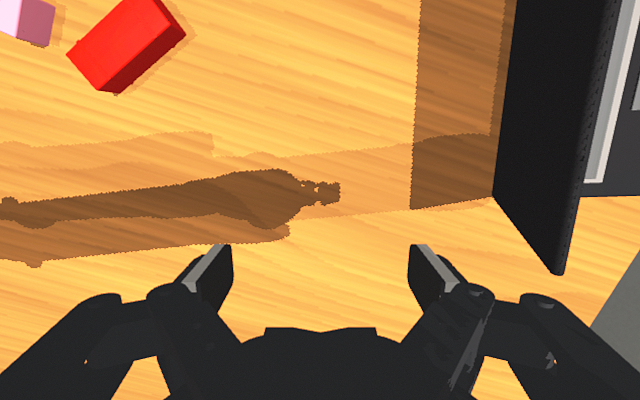

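```bash
cat > h.py <<'E'
import numpy as np, cv2
def cloud(f):
    d=f["depth"]; K=f["K"]; v,u=np.mgrid[0:400,0:640]
    x=(u-K[0,2])/K[0,0]*d; y=(v-K[1,2])/K[1,1]*d
    P=np.stack([x,-y,-d],-1)
    return P@f["T"][:3,:3].T+f["T"][:3,3]
def project(f,p):
    q=(np.asarray(p)-f["T"][:3,3])@f["T"][:3,:3]
    return np.stack([f["K"][0,2]+f["K"][0,0]*q[...,0]/-q[...,2], f["K"][1,2]-f["K"][1,1]*q[...,1]/-q[...,2]],-1)
def onplane(f,uv,z):
    uv=np.atleast_2d(uv).astype(float);K=f["K"]
    d=np.stack([(uv[:,0]-K[0,2])/K[0,0],-(uv[:,1]-K[1,2])/K[1,1],-np.ones(len(uv))],-1)@f["T"][:3,:3].T
    o=f["T"][:3,3]; return o+d*((z-o[2])/d[:,2])[:,None]
E
python3 - <<'E'
import numpy as np,cv2
from h import *
for n in ["scene","side"]:
    f=np.load(f"pics/{n}0.npz"); P=cloud(f); z=P[...,2]
    t=(P[...,0]>.3)&(P[...,0]<1)&(abs(P[...,1])<.5)
    print(n,"table z",np.median(z[t]))
    m=(t&(z>.018)&(z<.12)).astype(np.uint8)
    k,l,s,c=cv2.connectedComponentsWithStats(m)
    for i in range(1,k):
        if s[i,4]<30: continue
        q=P[l==i]; zt=np.percentile(q[:,2],95)
        tp=q[q[:,2]>zt-.006]
        R=cv2.minAreaRect((tp[:,:2]*1000).astype(np.float32))
        print(c[i].round(),s[i,4],"ztop",zt.round(4),"rect",np.round(R[0],1),np.round(R[1],1),round(R[2],1),"col",f["color"][l==i].mean(0).round())
    # trays: grey-white walls by colour
    hsv=cv2.cvtColor(f["color"],cv2.COLOR_BGR2HSV)
    m=(t&(hsv[...,1]<70)&(z<.018)&(z>-.01)).astype(np.uint8)
    k,l,s,c=cv2.connectedComponentsWithStats(m)
    for i in range(1,k):
        if s[i,4]<500: continue
        cs,_=cv2.findContours((l==i).astype(np.uint8),cv2.RETR_EXTERNAL,cv2.CHAIN_APPROX_NONE)
        q=onplane(f,max(cs,key=len)[:,0],.009)[:,:2]*1000
        R=cv2.minAreaRect(q.astype(np.float32)); print("tray",c[i].round(),s[i,4],np.round(R[0],1),np.round(R[1],1),round(R[2],1))
E
```

```text
scene table z -0.00034170095361907293
[421. 143.] 366 ztop 0.0372 rect [501.8 442.3] [91.7 95.9] 0.6 col [132. 148. 156.]
[374. 152.] 132 ztop 0.05 rect [429.5 285.4] [34.4 39.3] 56.5 col [ 71. 111. 153.]
[350. 175.] 294 ztop 0.041 rect [440.3 154.7] [45.4 63.5] 61.8 col [ 60.  95. 138.]
[316. 198.] 397 ztop 0.0488 rect [440.2   8.7] [58.4 58.7] 43.3 col [135. 151. 158.]
[218. 219.] 144 ztop 0.0399 rect [ 303.7 -227.1] [60.  7.] 89.6 col [ 84.  69. 139.]
[279. 226.] 239 ztop 0.0659 rect [ 446.3 -132.7] [13.6 10.9] 5.1 col [116. 131. 137.]
[236. 253.] 849 ztop 0.0411 rect [ 431.4 -265.8] [110.2  46.7] 10.5 col [ 94. 145. 191.]
[154. 263.] 334 ztop 0.0413 rect [ 307.3 -420.5] [45.7 47.5] 54.3 col [ 21.  23. 153.]
[457. 275.] 1214 ztop 0.1059 rect [870.   27.6] [41.9 36.8] 62.2 col [14. 16. 18.]
[191. 320.] 968 ztop 0.0413 rect [ 508.  -447.9] [124.   34.3] 20.0 col [22. 23. 27.]
[260. 357.] 1448 ztop 0.0413 rect [ 681.2 -398.4] [109.9  47.8] 75.1 col [141. 119. 211.]
tray [396. 209.] 1995 [615.6 157.9] [100.  227.6] 4.9
tray [320. 282.] 3743 [ 631.8 -165.7] [257.3 101.5] 82.4
side tabl
[... 352 characters left out ...]
 [ 29.  33. 154.]
[373. 187.] 396 ztop 0.0402 rect [ 427.9 -260.9] [109.5  54.5] 11.4 col [ 88. 131. 172.]
[350. 202.] 163 ztop 0.0635 rect [ 440.1 -124.5] [12.5 16.3] 28.9 col [109. 125. 132.]
[328. 225.] 334 ztop 0.0481 rect [436.9  16. ] [57.9 61.2] 20.0 col [129. 146. 153.]
[300. 252.] 350 ztop 0.0405 rect [437.5 159.6] [45.7 67.1] 61.5 col [ 65.  97. 136.]
[275. 277.] 194 ztop 0.0507 rect [427.7 290.3] [35.4 36.9] 69.7 col [ 80. 120. 160.]
[212. 308.] 719 ztop 0.0365 rect [497.7 447.7] [92.1 96.2] 43.8 col [136. 153. 160.]
tray [277. 149.] 1053 [ 889.5 -363.4] [204.9 254.1] 0.8
tray [305. 192.] 1225 [ 621.9 -153.1] [262.2 104.6] 82.3
tray [248. 243.] 1637 [607.2 170.8] [100.8 227.9] 4.9
```

```bash
cat > plan.py <<'E'
import sys,numpy as np
from scipy.spatial.transform import Rotation as Ro
from bench import r
# usage: plan x y z(mm) jawdeg [step mm]
x,y,z,j=map(float,sys.argv[1:5]); st=float(sys.argv[5]) if len(sys.argv)>5 else 45
o=r.get_obs(); p=np.array(o["tcp_pos"])*1000; R=Ro.from_rotvec(o["orientation"])
best=None
for a in (j,j+180):
    a=np.radians(a); Y=np.array([np.cos(a),np.sin(a),0]);Z=np.array([0,0,-1.]);X=np.cross(Y,Z)
    T=Ro.from_matrix(np.stack([X,Y,Z],1)); m=(R.inv()*T).magnitude()
    if best is None or m<best[0]: best=(m,T)
T=best[1]; g=np.array([x,y,z])
print("now",p.round(1),"jaw",np.degrees(np.arctan2(*R.as_matrix()[[1,0],1])).round(1),"t",round(o["clock"],2),"F",np.round(o["contact_force"],1),"w",round(o["grip_width"]*1000,1),"j7",np.round(o["joints"],2), "togo",(g-p).round(1),np.degrees(best[0]).round(1))
n=max(1,int(np.ceil(max(np.linalg.norm(g-p)/st,best[0]/.14))))
print("rows needed",n)
for k in range(min(n,5)):
    d=(g-p)/(n-k); w=(R.inv()*T).as_rotvec()/(n-k)
    t=np.round(R.inv().apply(d),1 if n<2 else 0); w=np.round(w,3)
    print([float(v) for v in t]+[float(v) for v in w])
    p=p+R.apply(t); R=R*Ro.from_rotvec(w)
E
python3 plan.py 438 12 200 172.4
```

```text
now [ 200.5 -644.1  230.6] jaw -72.7 t 0.15 F [-0.   0.2  0.6] w 85.6 j7 [ 1.16  0.48  0.02  1.56 -0.01  1.11 -0.08] togo [237.5 656.1 -30.6] 65.1
rows needed 16
[26.0, -35.0, 2.0, -0.0, -0.0, -0.071]
[29.0, -33.0, 2.0, -0.0, -0.0, -0.071]
[31.0, -31.0, 2.0, -0.0, -0.0, -0.071]
[33.0, -28.0, 2.0, -0.0, -0.0, -0.071]
[35.0, -26.0, 2.0, -0.0, -0.0, -0.071]
```

>>> {"api": "play_rows", "payload": {"increments": [[26,-35,2,0,0,-0.07,0],[29,-33,2,0,0,-0.07,0],[31,-31,2,0,0,-0.07,0],[33,-28,2,0,0,-0.07,0],[35,-26,2,0,0,-0.07,0]]}}

```text
clock: 0.65
tcp_pos: [0.2717, -0.437, 0.2176]
orientation: [-2.974, -1.009, 0.006]
contact_force: [1.0, 0.1, -0.2]
grip_width: 0.0852
```

```bash
python3 plan.py 438 12 230 172.4
```

```text
now [ 271.7 -437.   217.6] jaw -52.5 t 0.65 F [ 1.   0.1 -0.2] w 85.2 j7 [ 1.    0.24 -0.12  1.94  0.04  0.97 -0.06] togo [166.3 449.   12.4] 44.9
rows needed 11
[37.0, -23.0, -1.0, -0.0, 0.0, -0.071]
[38.0, -21.0, -1.0, -0.0, 0.0, -0.071]
[40.0, -18.0, -1.0, -0.0, 0.0, -0.071]
[41.0, -15.0, -1.0, -0.0, 0.0, -0.071]
[42.0, -12.0, -1.0, -0.001, 0.0, -0.071]
```

```bash
sed -i 's/min(n,5)/min(n,15)/' plan.py
```

>>> {"api": "play_rows", "payload": {"increments": [[37,-23,-1,0,0,-0.07,0],[38,-21,-1,0,0,-0.07,0],[40,-18,-1,0,0,-0.07,0],[41,-15,-1,0,0,-0.07,0],[42,-12,-1,0,0,-0.07,0]]}}

```text
clock: 1.15
tcp_pos: [0.3468, -0.2226, 0.2217]
orientation: [-2.741, -1.531, 0.007]
contact_force: [0.9, -0.7, -0.2]
grip_width: 0.0856
```

```bash
python3 plan.py 438 12 230 172.4
```

```text
now [ 346.8 -222.6  221.7] jaw -31.6 t 1.15 F [ 0.9 -0.7 -0.2] w 85.6 j7 [ 0.75  0.07 -0.35  2.13  0.03  0.95 -0.17] togo [ 91.2 234.6   8.3] 24.0
rows needed 6
[41.0, -8.0, -1.0, -0.001, 0.0, -0.07]
[42.0, -5.0, -2.0, -0.001, 0.0, -0.07]
[42.0, -2.0, -1.0, -0.001, 0.001, -0.07]
[42.0, 2.0, -2.0, -0.001, 0.0, -0.07]
[42.0, 4.0, -1.0, -0.0, 0.001, -0.07]
[41.0, 7.0, -2.0, -0.001, 0.0, -0.07]
```

>>> {"api": "play_rows", "payload": {"increments": [[41,-8,-1,0,0,-0.07,0],[42,-5,-2,0,0,-0.07,0],[42,-2,-1,0,0,-0.07,0],[42,2,-2,0,0,-0.07,0],[42,4,-1,0,0,-0.07,0]]}}

```text
clock: 1.65
tcp_pos: [0.4221, -0.0174, 0.2289]
orientation: [-2.42, -2.003, 0.007]
contact_force: [0.5, -0.6, -0.1]
grip_width: 0.0854
```

```bash
cat > snap.py <<'E'
import sys,numpy as np,cv2
from bench import r,grab_frame
n=sys.argv[1]; c=sys.argv[2] if len(sys.argv)>2 else "wrist"
f=grab_frame(c); cv2.imwrite(f"pics/{n}.png",f["color"]); np.savez(f"pics/{n}.npz",**f,tcp=r.get_obs()["tcp_pos"])
E
python3 plan.py 438 12 230 172.4; python3 snap.py w1
```

```text
now [422.1 -17.4 228.9] jaw -10.8 t 1.65 F [ 0.5 -0.6 -0.1] w 85.4 j7 [ 0.46  0.1  -0.6   2.09  0.07  0.97 -0.36] togo [15.9 29.4  1.1] 3.2
rows needed 1
[31.9, 10.1, -1.3, -0.003, 0.003, -0.055]
```

View pics/w1.png

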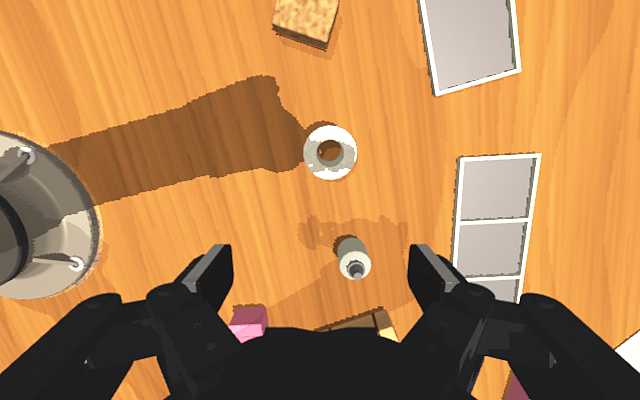

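```bash
cat > meas.py <<'E'
import sys,numpy as np,cv2
from h import *
f=np.load(f"pics/{sys.argv[1]}.npz"); P=cloud(f); z=P[...,2]
tcp=f["tcp"]; 
C=f["color"]; hsv=cv2.cvtColor(C,cv2.COLOR_BGR2HSV)
t=(P[...,0]>.28)&(P[...,0]<.85)&(abs(P[...,1])<.55)
print("table",np.median(z[t]).round(4))
m=(t&(z>.02)&(z<.075)).astype(np.uint8)
k,l,s,c=cv2.connectedComponentsWithStats(m)
for i in range(1,k):
    if s[i,4]<150: continue
    q=P[l==i]; zt=np.percentile(q[:,2],97); tp=q[q[:,2]>zt-.005]
    R=cv2.minAreaRect((tp[:,:2]*1000).astype(np.float32)); Q=cv2.minAreaRect((q[:,:2]*1000).astype(np.float32))
    print(c[i].round(),s[i,4],"ztop",zt.round(4),"top",np.round(R[0],1),np.round(R[1],1),round(R[2],1),"all",np.round(Q[0],1),np.round(Q[1],1))
m=(t&(hsv[...,1]<60)&(z<.016)&(z>-.01)).astype(np.uint8)
k,l,s,c=cv2.connectedComponentsWithStats(m)
for i in range(1,k):
    if s[i,4]<1500: continue
    cs,_=cv2.findContours((l==i).astype(np.uint8),cv2.RETR_EXTERNAL,cv2.CHAIN_APPROX_NONE)
    q=onplane(f,max(cs,key=len)[:,0],.009)[:,:2]*1000
    R=cv2.minAreaRect(q.astype(np.float32)); print("tray",c[i].round(),s[i,4:],s[i,:4],np.round(R[0],1),np.round(R[1],1),round(R[2],1),"corners",cv2.boxPoints(R).round(0).tolist())
E
python3 meas.py w1
```

```text
table 0.001
[306.  19.] 2341 ztop 0.0417 top [438.6 153.6] [40.1 59.9] 61.7 all [439.2 154.7] [42.6 59.9]
[330. 152.] 1827 ztop 0.0495 top [439.2  11.9] [58.2 58.4] 78.5 all [439.2  11.9] [58.2 58.4]
[354. 261.] 947 ztop 0.0698 top [ 445.1 -129.5] [11.  11.1] 53.7 all [ 444.9 -128.9] [36.7 39.4]
[253. 326.] 509 ztop 0.0409 top [ 293.6 -204.3] [24.5 27.6] 87.5 all [ 294.1 -203.2] [28.  25.4]
[384. 328.] 368 ztop 0.0408 top [ 471.7 -246.2] [21.8 28. ] 11.7 all [ 469.7 -240.3] [26.4 53.4]
tray [469.  42.] [7916] [417   0 104  96] [615.7 104.6] [101.9 102.9] 5.0 corners [[560.0, 151.0], [569.0, 49.0], [671.0, 58.0], [662.0, 160.0]]
tray [494. 220.] [10307] [451 153  90 150] [ 629.8 -138.7] [211.6 102.5] 82.4 corners [[565.0, -237.0], [667.0, -250.0], [695.0, -41.0], [593.0, -27.0]]
```

>>> {"api": "play_rows", "payload": {"increments": [[32,10,0,0,0,-0.05,0],[0,0,45,0,0,0,0],[0,0,45,0,0,0,0],[0,0,40,0,0,0,0],[0,0,0,0,0,0,0]]}}

```text
clock: 2.2
tcp_pos: [0.4441, 0.0245, 0.098]
orientation: [2.347, 2.084, 0.011]
contact_force: [-0.0, 0.8, -0.4]
grip_width: 0.0855
```

```bash
python3 plan.py 439 12 9 172.4; python3 snap.py w2
```

```text
now [444.1  24.5  98. ] jaw -6.8 t 2.2 F [-0.   0.8 -0.4] w 85.5 j7 [ 0.31  0.35 -0.58  2.18  0.3   0.68 -0.6 ] togo [ -5.1 -12.5 -89. ] 0.9
rows needed 3
[-4.0, -1.0, 30.0, 0.002, -0.001, 0.005]
[-5.0, -1.0, 29.0, 0.002, -0.001, 0.005]
[-4.0, -2.0, 30.0, 0.003, -0.002, 0.004]
```

View pics/w2.png

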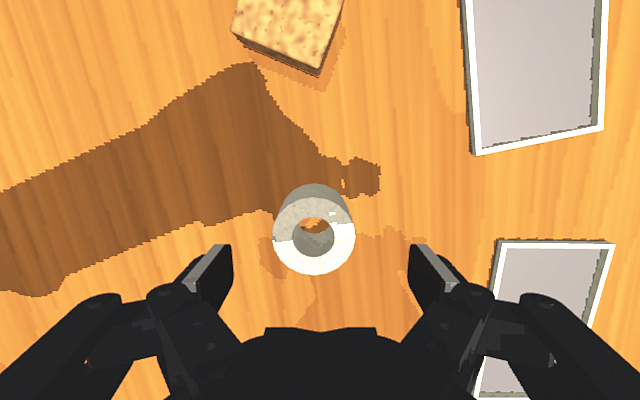

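>>> {"api": "play_rows", "payload": {"increments": [[-12,-4,20,0.003,0,0.014,0],[0,0,0,0,0,0,0]]}}

```text
clock: 2.45
tcp_pos: [0.4429, 0.0133, 0.0833]
orientation: [2.361, 2.065, 0.017]
contact_force: [-0.7, -0.0, -0.1]
grip_width: 0.0855
```

```bash
python3 plan.py 439 12 9 172.4 25; python3 snap.py w3;python3 meas.py w3
```

```text
now [442.9  13.3  83.3] jaw -7.6 t 2.45 F [-0.7 -0.  -0.1] w 85.5 j7 [ 0.31  0.37 -0.56  2.2   0.33  0.64 -0.62] togo [ -3.9  -1.3 -74.3] 0.7
rows needed 3
[-1.0, -1.0, 25.0, 0.004, -0.002, -0.0]
[-1.0, -2.0, 25.0, 0.004, -0.001, -0.0]
[-0.0, -1.0, 24.0, 0.003, -0.002, -0.001]
table 0.001
[283.  18.] 3498 ztop 0.0414 top [433.8 136.4] [21.9 63.4] 82.2 all [436.5 136.5] [27.3 66.6]
[313. 225.] 5739 ztop 0.0492 top [438.5  11.7] [59.3 58.9] 56.9 all [438.6  11.7] [59.3 58.9]
tray [547.  62.] [18930] [470   0 159 140] [615.4  99.7] [103.3  93.2] 5.0 corners [[560.0, 142.0], [568.0, 49.0], [671.0, 58.0], [663.0, 151.0]]
tray [569. 270.] [9585] [498 230 139 111] [636.1 -83.7] [104.9 104.6] 82.3 corners [[577.0, -129.0], [681.0, -143.0], [695.0, -39.0], [591.0, -25.0]]
```

>>> {"api": "play_rows", "payload": {"increments": [[-1,-2,25,0.005,-0.002,0,0],[-1,-2,25,0.003,-0.002,0,0],[0,-1,22,0.003,0,0,0],[0,0,0,0,0,0,0]]}}

```text
clock: 2.9
tcp_pos: [0.4515, 0.015, 0.0213]
orientation: [2.353, 2.058, 0.031]
contact_force: [0.1, -0.1, 0.1]
grip_width: 0.0854
```

```bash
python3 plan.py 438.6 11.7 9 172.4 25
```

```text
now [451.5  15.   21.3] jaw -7.7 t 2.9 F [ 0.1 -0.1  0.1] w 85.4 j7 [ 0.22  0.49 -0.47  2.22  0.47  0.5  -0.74] togo [-12.9  -3.3 -12.3] 1.4
rows needed 1
[-5.1, -12.7, 11.9, 0.024, -0.005, -0.001]
```

>>> {"api": "play_rows", "payload": {"increments": [[-4,-12,0,0.02,-0.005,0,0],[0,0,0,0,0,0,0]]}}

```text
clock: 3.1
tcp_pos: [0.441, 0.0132, 0.0245]
orientation: [2.36, 2.065, 0.009]
contact_force: [-0.1, 0.0, 0.2]
grip_width: 0.085
```

```bash
python3 plan.py 438.6 11.7 9 172.4 25;python3 snap.py w4;python3 meas.py w4 | grep -v tray
```

```text
now [441.   13.2  24.5] jaw -7.6 t 3.1 F [-0.1  0.   0.2] w 85.0 j7 [ 0.23  0.48 -0.48  2.23  0.45  0.52 -0.73] togo [ -2.4  -1.5 -15.5] 0.5
rows needed 1
[-1.8, -2.3, 15.5, 0.008, -0.0, -0.001]
table 0.0007
[305.   6.] 534 ztop 0.0383 top [451.9 123.8] [2.7 8.8] 80.7 all [447.1 126.8] [ 7.2 22.9]
[316. 265.] 12127 ztop 0.0491 top [439.   11.8] [58.7 59.1] 20.0 all [439.   11.9] [58.9 59.3]
[211. 274.] 2271 ztop 0.0746 top [399.2  25.5] [ 6.3 13.7] 23.0 all [397.7  20.7] [14.5 23. ]
[429. 274.] 2146 ztop 0.0738 top [487.   13.8] [15.9 11.1] 30.4 all [485.3   9.2] [22.7 14.6]
```

View pics/w4.png

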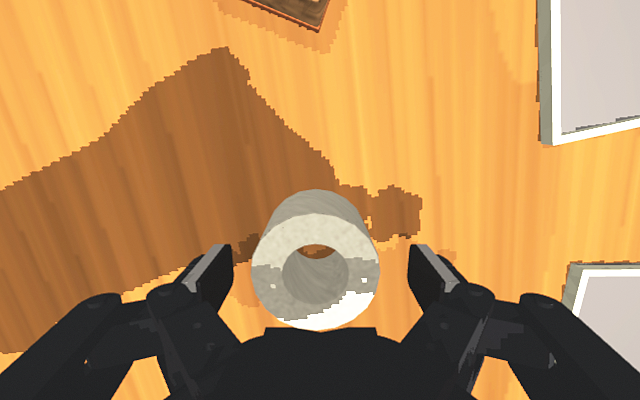

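>>> {"api": "play_rows", "payload": {"increments": [[-2,-4,13,0.01,0,0,0],[0,-1,0,0,0,0,0],[0,0,0,0,0,0,255],[0,0,0,0,0,0,255],[0,0,0,0,0,0,255]], "force": 35}}

```text
clock: 3.65
tcp_pos: [0.4386, 0.0119, 0.0132]
orientation: [2.364, 2.066, 0.005]
contact_force: [-0.6, 0.4, 4.3]
grip_width: 0.06
```

```bash
python3 plan.py 438.6 11.7 9 172.4 25
```

```text
now [438.6  11.9  13.2] jaw -7.7 t 3.65 F [-0.6  0.4  4.3] w 60.0 j7 [ 0.22  0.5  -0.46  2.24  0.47  0.49 -0.75] togo [ 0.  -0.2 -4.2] 0.2
rows needed 1
[-0.2, 0.0, 4.2, 0.004, -0.001, -0.002]
```

>>> {"api": "play_rows", "payload": {"increments": [[0,0,-25,0,0,0,255],[0,0,-40,0,0,0,255],[0,0,-30,0,0,0,255],[0,0,0,0,0,0,255]]}}

```text
clock: 4.05
tcp_pos: [0.4369, 0.0124, 0.1103]
orientation: [-2.363, -2.068, -0.0]
contact_force: [1.1, -0.8, -1.3]
grip_width: 0.0597
```

```bash
python3 plan.py 627 -160 90 172.4 40
```

```text
now [436.9  12.4 110.3] jaw -7.6 t 4.05 F [ 1.1 -0.8 -1.3] w 59.7 j7 [ 0.36  0.32 -0.61  2.18  0.28  0.71 -0.57] togo [ 190.1 -172.4  -20.3] 0.1
rows needed 7
[-21.0, 30.0, 3.0, -0.0, -0.0, -0.0]
[-21.0, 30.0, 3.0, -0.0, -0.0, -0.0]
[-21.0, 30.0, 3.0, -0.0, -0.0, -0.0]
[-21.0, 30.0, 3.0, -0.0, -0.0, -0.0]
[-21.0, 30.0, 3.0, -0.0, -0.0, -0.0]
[-20.0, 31.0, 2.0, -0.001, -0.001, -0.0]
[-21.0, 30.0, 3.0, -0.0, -0.0, -0.0]
```

>>> {"api": "play_rows", "payload": {"increments": [[-21,30,3,0,0,0,255],[-21,30,3,0,0,0,255],[-21,30,3,0,0,0,255],[-21,30,3,0,0,0,255],[-21,30,3,0,0,0,255]]}}

```text
clock: 4.55
tcp_pos: [0.5718, -0.1117, 0.0922]
orientation: [-2.352, -2.078, 0.005]
contact_force: [0.5, 0.5, -2.1]
grip_width: 0.0597
```

>>> {"api": "play_rows", "payload": {"increments": [[-20,30,3,0,0,0,255],[-14,20,0,0,0,0,255],[0,0,0,0,0,0,255],[0,0,0,0,0,0,255]]}}

```text
clock: 4.95
tcp_pos: [0.6185, -0.1582, 0.0819]
orientation: [-2.356, -2.068, 0.013]
contact_force: [-0.3, 0.6, -0.9]
grip_width: 0.0596
```

```bash
python3 plan.py 627 -160 17 172.4 25;python3 snap.py w5;python3 meas.py w5
```

```text
now [ 618.5 -158.2   81.9] jaw -7.4 t 4.95 F [-0.3  0.6 -0.9] w 59.6 j7 [ 0.5   0.64 -0.48  1.73  0.37  0.88 -0.28] togo [  8.5  -1.8 -64.9] 0.6
rows needed 3
[-0.0, 3.0, 22.0, -0.003, 0.001, 0.001]
[-0.0, 3.0, 21.0, -0.004, 0.001, 0.001]
[-1.0, 3.0, 22.0, -0.003, 0.0, 0.001]
table 0.0009
[ 60. 214.] 4697 ztop 0.0699 top [ 445.9 -131. ] [12.1 12.6] 54.3 all [ 448.4 -130.6] [33.5 39.7]
[321. 264.] 181 ztop 0.0749 top [ 617.3 -170.6] [ 6.7 24.5] 81.8 all [ 617.3 -170.6] [ 6.8 24.5]
[172. 369.] 544 ztop 0.0407 top [ 479.5 -274.2] [28.3 12.8] 44.3 all [ 479.7 -274. ] [29. 13.]
tray [338. 115.] [24865] [263  27 149 215] [ 635.1 -110.4] [151.9  98.8] 82.5 corners [[576.0, -179.0], [674.0, -192.0], [694.0, -42.0], [596.0, -29.0]]
```

View pics/w5.png

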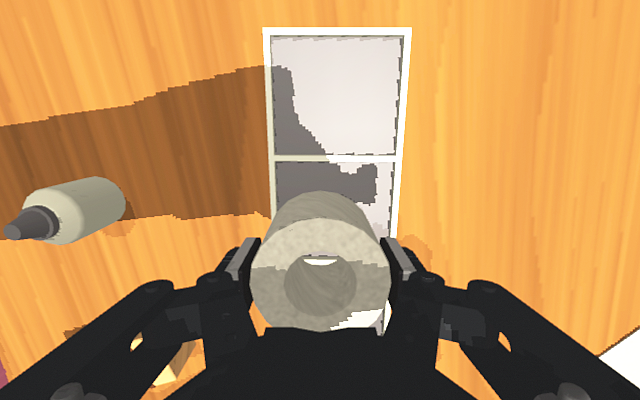

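>>> {"api": "play_rows", "payload": {"increments": [[0,4,20,-0.004,0,0,255],[0,4,20,-0.004,0,0,255],[0,4,15,0,0,0,255],[0,0,0,0,0,0,255]]}}

```text
clock: 5.4
tcp_pos: [0.6273, -0.1559, 0.0248]
orientation: [-2.354, -2.077, 0.007]
contact_force: [-0.6, -0.7, -0.4]
grip_width: 0.0598
```

```bash
python3 plan.py 628 -161 17 172.4 25
```

```text
now [ 627.3 -155.9   24.8] jaw -7.2 t 5.4 F [-0.6 -0.7 -0.4] w 59.8 j7 [ 0.46  0.72 -0.45  1.74  0.42  0.79 -0.31] togo [ 0.7 -5.1 -7.8] 0.5
rows needed 1
[-5.0, 1.4, 7.8, -0.005, 0.002, 0.008]
```

>>> {"api": "play_rows", "payload": {"increments": [[-5,1,5,-0.005,0.002,0.008,255],[0,0,3,0,0,0,255],[0,0,0,0,0,0,255]]}}

```text
clock: 5.7
tcp_pos: [0.6277, -0.1603, 0.0175]
orientation: [2.363, 2.069, 0.002]
contact_force: [-0.2, -0.1, -0.7]
grip_width: 0.0599
```

```bash
python3 plan.py 628 -161 16.5 172.4 25
```

```text
now [ 627.7 -160.3   17.5] jaw -7.6 t 5.7 F [-0.2 -0.1 -0.7] w 59.9 j7 [ 0.47  0.73 -0.44  1.74  0.42  0.77 -0.31] togo [ 0.3 -0.7 -1. ] 0.1
rows needed 1
[-0.6, 0.4, 1.0, 0.001, -0.0, 0.0]
```

>>> {"api": "play_rows", "payload": {"increments": [[0,0,1.5,0,0,0,255],[0,0,0,0,0,0,255],[0,0,0,0,0,0,35],[0,0,0,0,0,0,35],[0,0,0,0,0,0,35]]}}

```text
clock: 6.2
tcp_pos: [0.6291, -0.1608, 0.0181]
orientation: [2.361, 2.067, 0.005]
contact_force: [-0.1, -0.0, -0.5]
grip_width: 0.0737
```

>>> {"api": "play_rows", "payload": {"increments": [[0,0,-20,0,0,0,35],[0,0,-40,0,0,0,35],[0,0,-40,0,0,0,0],[0,0,0,0,0,0,0]]}}

```text
clock: 6.6
tcp_pos: [0.6282, -0.1601, 0.1206]
orientation: [2.362, 2.069, 0.003]
contact_force: [0.8, 0.3, -0.1]
grip_width: 0.0855
```

```bash
python3 plan.py 446 -131 120 172.4 40;python3 snap.py w6;python3 meas.py w6
```

```text
now [ 628.2 -160.1  120.6] jaw -7.6 t 6.6 F [ 0.8  0.3 -0.1] w 85.5 j7 [ 0.51  0.6  -0.5   1.69  0.34  0.94 -0.25] togo [-182.2   29.1   -0.6] 0.2
rows needed 5
[1.0, -37.0, 0.0, 0.001, -0.0, 0.0]
[1.0, -37.0, 0.0, 0.0, -0.0, 0.0]
[1.0, -37.0, 0.0, 0.001, -0.0, 0.0]
[1.0, -37.0, 0.0, 0.0, -0.0, 0.0]
[1.0, -36.0, 0.0, 0.001, -0.001, 0.001]
table 0.0008
[320. 208.] 4164 ztop 0.0523 top [ 628.9 -160.7] [58.7 58.8] 38.5 all [ 628.9 -160.7] [58.8 58.9]
[ 88. 199.] 3156 ztop 0.0698 top [ 445.9 -131. ] [11.2 12.5] 56.7 all [ 447.6 -130.5] [35.6 39.8]
[  4. 355.] 269 ztop 0.0297 top [ 297.9 -277.3] [26.1  4.2] 82.3 all [ 299.  -269.2] [42.3  4.2]
tray [320. 169.] [25934] [258  42 125 279] [ 628.4 -161.9] [255.6  98.9] 82.5 corners [[563.0, -282.0], [661.0, -295.0], [694.0, -42.0], [596.0, -29.0]]
```

View pics/w6.png

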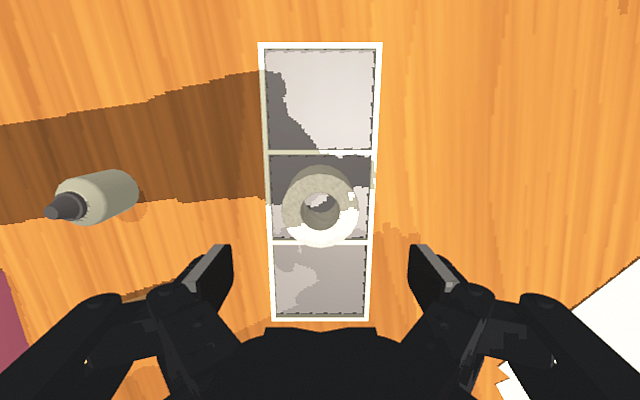

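>>> {"api": "play_rows", "payload": {"increments": [[1,-37,0,0,0,0,0],[1,-37,0,0,0,0,0],[1,-37,0,0,0,0,0],[1,-37,0,0,0,0,0],[1,-20,0,0,0,0,0]]}}

```text
clock: 7.15
tcp_pos: [0.4549, -0.1318, 0.1136]
orientation: [-2.36, -2.067, 0.001]
contact_force: [0.1, -0.4, -0.2]
grip_width: 0.0854
```

>>> {"api": "play_rows", "payload": {"increments": [[0,0,0,0,0,0,0],[0,0,0,0,0,0,0]]}}

```text
clock: 7.35
tcp_pos: [0.451, -0.1318, 0.1122]
orientation: [-2.359, -2.065, 0.007]
contact_force: [-0.3, -0.5, 0.1]
grip_width: 0.0857
```

```bash
python3 plan.py 446 -131 90 172.4 40;python3 snap.py w7;python3 meas.py w7
```

```text
now [ 451.  -131.8  112.2] jaw -7.6 t 7.35 F [-0.3 -0.5  0.1] w 85.7 j7 [ 0.63  0.37 -0.56  2.11  0.28  0.75 -0.24] togo [ -5.    0.8 -22.2] 0.5
rows needed 1
[0.1, -4.9, 22.3, -0.008, -0.001, -0.0]
table 0.001
[553. 215.] 6744 ztop 0.0521 top [ 628.  -160.5] [59.2 59.8] 63.5 all [ 628.1 -160.8] [59.1 60.5]
[312. 207.] 2255 ztop 0.0703 top [ 444.3 -130.2] [12.  10.7] 24.9 all [ 444.6 -130.5] [39.  39.1]
[338. 319.] 1254 ztop 0.0406 top [ 455.6 -236.6] [11.4 52.7] 88.8 all [ 443.9 -239.6] [23.7 83.8]
[159. 377.] 321 ztop 0.041 top [ 283.8 -271.6] [ 8.7 47.8] 2.6 all [ 283.8 -271.6] [ 8.7 47.8]
tray [531. 152.] [24189] [457  45 166 258] [ 628.8 -145.3] [223.3 102.8] 82.5 corners [[563.0, -249.0], [665.0, -263.0], [694.0, -41.0], [592.0, -28.0]]
```

View pics/w7.png

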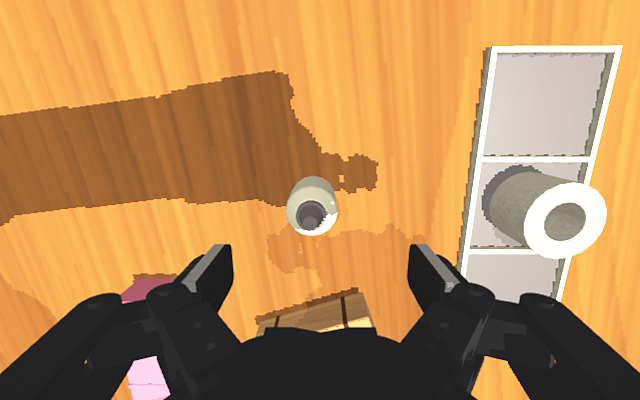

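>>> {"api": "play_rows", "payload": {"increments": [[1,-7,20,-0.008,0,0,0],[0,-3,25,0.004,-0.002,0,0],[0,-3,20,0.004,-0.002,0,0],[0,0,0,0,0,0,0]]}}

```text
clock: 7.8
tcp_pos: [0.445, -0.1294, 0.0454]
orientation: [-2.364, -2.068, 0.003]
contact_force: [-0.2, 0.2, -0.2]
grip_width: 0.0856
```

```bash
python3 plan.py 444.5 -130.3 10 172.4 40
```

```text
now [ 445.  -129.4   45.4] jaw -7.6 t 7.8 F [-0.2  0.2 -0.2] w 85.6 j7 [ 0.56  0.47 -0.49  2.17  0.39  0.6  -0.35] togo [ -0.5  -0.9 -35.4] 0.1
rows needed 1
[-1.0, -0.3, 35.4, -0.002, 0.001, -0.001]
```

>>> {"api": "play_rows", "payload": {"increments": [[0,-3,20,0.003,0,0,0],[-1,-2,14,0.003,0,0,0],[0,0,0,0,0,0,0]]}}

```text
clock: 8.1
tcp_pos: [0.4444, -0.1299, 0.0113]
orientation: [-2.362, -2.067, 0.004]
contact_force: [-0.4, -0.0, 0.4]
grip_width: 0.0855
```

```bash
python3 plan.py 444.5 -130.3 10 172.4 40
```

```text
now [ 444.4 -129.9   11.3] jaw -7.6 t 8.1 F [-0.4 -0.   0.4] w 85.5 j7 [ 0.52  0.53 -0.45  2.18  0.45  0.53 -0.4 ] togo [ 0.1 -0.4 -1.3] 0.2
rows needed 1
[-0.4, 0.2, 1.3, -0.004, -0.0, -0.0]
```

>>> {"api": "play_rows", "payload": {"increments": [[0,0,1,-0.003,0,0,255],[0,0,0,0,0,0,255],[0,0,0,0,0,0,255],[0,0,0,0,0,0,255],[0,0,0,0,0,0,255]], "force": 30}}

```text
clock: 8.6
tcp_pos: [0.4474, -0.1305, 0.0129]
orientation: [2.362, 2.066, 0.004]
contact_force: [-0.6, -0.5, -0.2]
grip_width: 0.0389
```

```bash
python3 plan.py 617.4 -245 90 172.4 40
```

```text
now [ 447.4 -130.5   12.9] jaw -7.6 t 8.6 F [-0.6 -0.5 -0.2] w 38.9 j7 [ 0.52  0.53 -0.45  2.18  0.45  0.52 -0.4 ] togo [ 170.  -114.5   77.1] 0.2
rows needed 6
[-15.0, 31.0, -13.0, 0.001, 0.0, -0.0]
[-15.0, 31.0, -13.0, 0.001, 0.0, -0.0]
[-15.0, 30.0, -13.0, 0.001, 0.0, -0.0]
[-15.0, 31.0, -13.0, 0.0, 0.0, -0.0]
[-15.0, 30.0, -12.0, 0.001, 0.0, -0.0]
[-16.0, 31.0, -13.0, 0.0, 0.001, -0.001]
```

>>> {"api": "play_rows", "payload": {"increments": [[0,0,-25,0,0,0,255],[0,0,-40,0,0,0,255],[-15,31,-10,0,0,0,255],[-15,31,0,0,0,0,255],[-15,31,0,0,0,0,255]]}}

```text
clock: 9.1
tcp_pos: [0.5311, -0.1864, 0.0918]
orientation: [2.359, 2.073, -0.002]
contact_force: [0.8, 0.3, -0.8]
grip_width: 0.0393
```

>>> {"api": "play_rows", "payload": {"increments": [[-15,31,0,0,0,0,255],[-15,31,0,0,0,0,255],[-10,20,0,0,0,0,255],[0,0,0,0,0,0,255]]}}

```text
clock: 9.5
tcp_pos: [0.613, -0.2425, 0.0929]
orientation: [2.36, 2.066, 0.001]
contact_force: [-1.1, -0.0, -0.1]
grip_width: 0.0392
```

```bash
python3 plan.py 617.4 -245 50 172.4 40
```

```text
now [ 613.  -242.5   92.9] jaw -7.6 t 9.5 F [-1.1 -0.  -0.1] w 39.2 j7 [ 0.62  0.64 -0.48  1.68  0.37  0.9  -0.14] togo [  4.4  -2.5 -42.9] 0.3
rows needed 2
[-1.0, 2.0, 21.0, 0.002, 0.001, 0.0]
[-1.0, 3.0, 22.0, 0.002, 0.002, 0.0]
```

>>> {"api": "play_rows", "payload": {"increments": [[-1,2,25,0.002,0,0,255],[-1,3,25,0.002,0,0,255],[0,0,20,0,0,0,255],[0,0,0,0,0,0,255]]}}

```text
clock: 9.9
tcp_pos: [0.6168, -0.2448, 0.0213]
orientation: [2.363, 2.068, -0.003]
contact_force: [-0.0, -0.2, -1.7]
grip_width: 0.0397
```

```bash
python3 plan.py 617.4 -245 16 172.4 40
```

```text
now [ 616.8 -244.8   21.3] jaw -7.6 t 9.9 F [-0.  -0.2 -1.7] w 39.7 j7 [ 0.59  0.74 -0.44  1.7   0.42  0.8  -0.18] togo [ 0.6 -0.2 -5.3] 0.1
rows needed 1
[-0.1, 0.6, 5.3, -0.0, 0.002, -0.0]
```

>>> {"api": "play_rows", "payload": {"increments": [[0,0,5.5,0,0,0,255],[0,0,0,0,0,0,255],[0,0,0,0,0,0,75],[0,0,0,0,0,0,75],[0,0,0,0,0,0,75]]}}

```text
clock: 10.4
tcp_pos: [0.618, -0.2445, 0.0196]
orientation: [2.36, 2.067, 0.0]
contact_force: [-0.1, -0.3, 1.3]
grip_width: 0.0603
```

>>> {"api": "play_rows", "payload": {"increments": [[0,0,-20,0,0,0,75],[0,0,-40,0,0,0,75],[0,0,-45,0,0,0,0],[0,0,0,0,0,0,0]]}}

```text
clock: 10.8
tcp_pos: [0.6178, -0.2439, 0.1289]
orientation: [2.359, 2.067, 0.001]
contact_force: [1.2, -0.0, -0.3]
grip_width: 0.0852
```

```bash
python3 plan.py 438.5 154.5 140 61.8 45;python3 snap.py w8;python3 meas.py w8
```

```text
now [ 617.8 -243.9  128.9] jaw -7.6 t 10.8 F [ 1.2 -0.  -0.3] w 85.2 j7 [ 0.63  0.61 -0.5   1.65  0.34  0.97 -0.12] togo [-179.3  398.4   11.1] 69.4
rows needed 10
[37.0, -23.0, -1.0, 0.0, 0.0, -0.121]
[40.0, -18.0, -1.0, 0.0, 0.001, -0.121]
[42.0, -13.0, -1.0, 0.0, 0.0, -0.121]
[43.0, -8.0, -1.0, 0.0, 0.001, -0.121]
[43.0, -3.0, -1.0, 0.0, 0.001, -0.121]
[44.0, 2.0, -1.0, 0.0, 0.0, -0.121]
[43.0, 7.0, -2.0, 0.0, 0.001, -0.121]
[42.0, 12.0, -1.0, 0.001, 0.0, -0.121]
[40.0, 17.0, -2.0, 0.0, 0.001, -0.121]
[38.0, 23.0, -1.0, 0.001, 0.0, -0.122]
table 0.0009
[319.  92.] 4582 ztop 0.0525 top [ 628.7 -161.1] [59. 59.] 2.9 all [ 628.7 -161.1] [59. 59.]
[319. 204.] 2036 ztop 0.0732 top [ 617.6 -244.8] [11.1 11.7] 82.4 all [ 617.4 -245. ] [38.9 39.1]
[114. 249.] 6895 ztop 0.0412 top [ 430.3 -264.4] [111.9  45.5] 11.5 all [ 430.3 -264.4] [111.9  45.5]
[399. 312.] 1649 ztop 0.041 top [ 681.7 -365.3] [49.9 29.6] 74.6 all [ 680.4 -369.8] [59.3 29.9]
tray [319. 112.] [19285] [256   0 125 240] [ 624.8 -188.1] [202.4  98.6] 82.5 corners [[563.0, -282.0], [661.0, -295.0], [687.0, -94.0], [589.0, -81.0]]
```

View pics/w8.png

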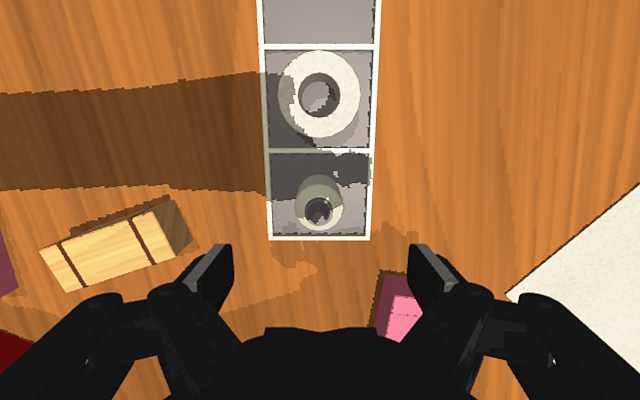

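>>> {"api": "play_rows", "payload": {"increments": [[37,-23,-3,0,0,-0.12,0],[40,-18,-3,0,0,-0.12,0],[42,-13,-3,0,0,-0.12,0],[43,-8,-1,0,0,-0.12,0],[43,-3,-1,0,0,-0.12,0]]}}

```text
clock: 11.35
tcp_pos: [0.5247, -0.0466, 0.1337]
orientation: [1.633, 2.68, -0.009]
contact_force: [0.9, 1.5, 0.5]
grip_width: 0.0853
```

```bash
python3 plan.py 438.5 154.5 140 61.8 45
```

```text
now [524.7 -46.6 133.7] jaw 27.3 t 11.35 F [0.9 1.5 0.5] w 85.3 j7 [ 0.54  0.45 -0.72  1.96  0.39  0.87  0.09] togo [-86.2 201.1   6.3] 34.5
rows needed 5
[44.0, 3.0, -2.0, -0.001, 0.001, -0.12]
[43.0, 8.0, -1.0, -0.001, 0.001, -0.121]
[41.0, 14.0, -1.0, -0.001, 0.001, -0.12]
[40.0, 18.0, -2.0, -0.001, 0.001, -0.121]
[37.0, 23.0, -1.0, -0.001, 0.001, -0.12]
```

>>> {"api": "play_rows", "payload": {"increments": [[44,3,-2,0,0,-0.12,0],[43,8,-2,0,0,-0.12,0],[41,14,-2,0,0,-0.12,0],[40,18,-2,0,0,-0.12,0],[25,15,0,0,0,-0.1,0]]}}

```text
clock: 11.85
tcp_pos: [0.4347, 0.1475, 0.1386]
orientation: [-0.758, -3.048, 0.012]
contact_force: [0.3, 0.2, -0.3]
grip_width: 0.0853
```

>>> {"api": "play_rows", "payload": {"increments": [[0,0,0,0,0,0,0],[0,0,0,0,0,0,0]]}}

```text
clock: 12.05
tcp_pos: [0.4319, 0.1513, 0.1381]
orientation: [-0.742, -3.05, 0.011]
contact_force: [-0.3, -0.7, 0.3]
grip_width: 0.0854
```

```bash
python3 plan.py 438.5 154.5 90 61.8 45;python3 snap.py w9;python3 meas.py w9
```

```text
now [431.9 151.3 138.1] jaw 62.7 t 12.05 F [-0.3 -0.7  0.3] w 85.4 j7 [ 0.32  0.4  -0.94  2.1   0.43  0.86  0.21] togo [  6.6   3.2 -48.1] 0.9
rows needed 2
[-2.0, 3.0, 24.0, -0.004, -0.0, 0.007]
[-2.0, 3.0, 24.0, -0.003, -0.001, 0.008]
table 0.0006
[626. 118.] 2274 ztop 0.0372 top [490.1 405.5] [14.8 66.9] 78.1 all [490.6 410.5] [24.9 82.4]
[473. 121.] 2146 ztop 0.0516 top [428.3 287.1] [35.9 34.9] 60.8 all [428.5 286.8] [35.9 35.4]
[330. 202.] 3606 ztop 0.0414 top [439.2 156.5] [45.1 59.9] 61.4 all [439.2 156.6] [45.1 59.9]
tray [480. 269.] [1643] [447 241  66  61] [590.9 256.7] [83.4 36.6] 6.6 corners [[547.0, 270.0], [552.0, 234.0], [634.0, 243.0], [630.0, 280.0]]
tray [382. 313.] [2987] [313 279 111  63] [592.4 132.8] [ 64.5 116.7] 4.8 corners [[555.0, 188.0], [565.0, 72.0], [629.0, 77.0], [620.0, 194.0]]
```

View pics/w9.png

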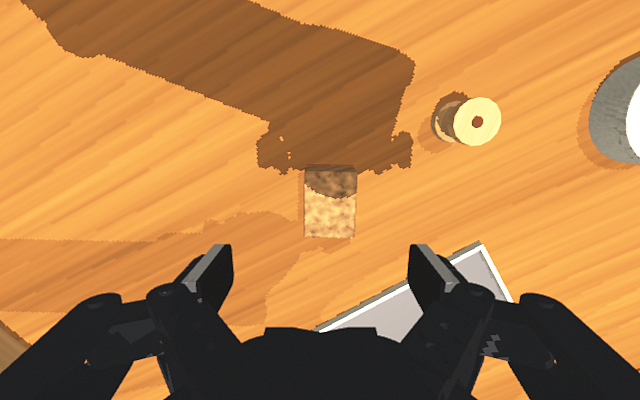

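>>> {"api": "play_rows", "payload": {"increments": [[-2,6,25,-0.004,0,0.01,0],[0,3,30,-0.003,0,0.01,0],[0,0,15,0,0,0,0],[0,0,0,0,0,0,0]]}}

```text
clock: 12.5
tcp_pos: [0.4414, 0.1525, 0.0651]
orientation: [0.796, 3.038, -0.002]
contact_force: [0.3, -0.0, 0.2]
grip_width: 0.0857
```

```bash
python3 plan.py 439.2 156.5 9 61.6 45;
```

```text
now [441.4 152.5  65.1] jaw 60.6 t 12.5 F [ 0.3 -0.   0.2] w 85.7 j7 [ 0.21  0.52 -0.82  2.13  0.58  0.73  0.05] togo [ -2.2   4.  -56.1] 1.0
rows needed 2
[2.0, 1.0, 28.0, -0.001, 0.001, -0.009]
[2.0, 1.0, 28.0, -0.0, 0.001, -0.008]
```

>>> {"api": "play_rows", "payload": {"increments": [[3,1,20,0,0,-0.009,0],[2,0,20,0,0,-0.009,0],[0,0,12,0,0,0,0],[0,0,0,0,0,0,0]]}}

```text
clock: 12.9
tcp_pos: [0.441, 0.152, 0.0128]
orientation: [0.783, 3.038, -0.004]
contact_force: [-0.2, 0.6, 0.6]
grip_width: 0.0855
```

```bash
python3 plan.py 439.2 156.5 9 61.6 45;
```

```text
now [441.  152.   12.8] jaw 61.1 t 12.9 F [-0.2  0.6  0.6] w 85.5 j7 [ 0.13  0.6  -0.73  2.16  0.71  0.63 -0.04] togo [-1.8  4.5 -3.8] 0.6
rows needed 1
[3.8, 3.0, 3.8, -0.001, 0.004, -0.009]
```

>>> {"api": "play_rows", "payload": {"increments": [[4,3,4,0,0,-0.009,0],[1,1,2,0,0,0,0],[0,0,0,0,0,0,255],[0,0,0,0,0,0,255],[0,0,0,0,0,0,255]], "force": 35}}

```text
clock: 13.4
tcp_pos: [0.4408, 0.1585, 0.0091]
orientation: [0.771, 3.038, -0.001]
contact_force: [-5.1, -2.7, 28.3]
grip_width: 0.0446
```

>>> {"api": "play_rows", "payload": {"increments": [[0,0,0,0,0,0,255]]}}

```text
clock: 13.5
tcp_pos: [0.441, 0.1586, 0.0094]
orientation: [0.771, 3.037, -0.001]
contact_force: [0.1, 0.1, -0.1]
grip_width: 0.0444
```

```bash
python3 plan.py 639.4 -78.7 90 82.5 45;
```

```text
now [441.  158.6   9.4] jaw 61.5 t 13.5 F [ 0.1  0.1 -0.1] w 44.4 j7 [ 0.11  0.61 -0.73  2.16  0.72  0.62 -0.06] togo [ 198.4 -237.3   80.6] 21.0
rows needed 8
[-36.0, -14.0, -10.0, 0.0, 0.001, -0.046]
[-35.0, -16.0, -10.0, 0.0, 0.001, -0.046]
[-35.0, -17.0, -10.0, 0.0, 0.001, -0.046]
[-34.0, -19.0, -10.0, 0.0, 0.001, -0.046]
[-33.0, -21.0, -10.0, 0.0, 0.001, -0.046]
[-32.0, -22.0, -10.0, 0.0, 0.001, -0.045]
[-30.0, -24.0, -10.0, 0.0, 0.001, -0.046]
[-29.0, -24.0, -9.0, -0.0, 0.001, -0.045]
```

>>> {"api": "play_rows", "payload": {"increments": [[0,0,-25,0,0,0,255],[0,0,-40,0,0,0,255],[-36,-14,-10,0,0,-0.045,255],[-36,-15,0,0,0,-0.045,255],[-36,-17,0,0,0,-0.045,255]]}}

```text
clock: 14.0
tcp_pos: [0.5166, 0.0734, 0.0891]
orientation: [0.538, 3.088, -0.001]
contact_force: [0.4, 0.6, -0.7]
grip_width: 0.0443
```

```bash
python3 plan.py 639.4 -78.7 90 82.5 45;
```

```text
now [516.6  73.4  89.1] jaw 70.2 t 14.0 F [ 0.4  0.6 -0.7] w 44.3 j7 [ 0.41  0.56 -0.86  2.    0.59  0.83  0.45] togo [ 122.8 -152.1    0.9] 12.3
rows needed 5
[-33.0, -20.0, 0.0, 0.0, 0.001, -0.043]
[-33.0, -22.0, 0.0, 0.0, 0.002, -0.043]
[-31.0, -23.0, -0.0, 0.0, 0.001, -0.043]
[-31.0, -25.0, -0.0, 0.0, 0.002, -0.042]
[-29.0, -25.0, -0.0, 0.0, 0.001, -0.043]
```

>>> {"api": "play_rows", "payload": {"increments": [[-33,-20,0,0,0,-0.043,255],[-33,-22,0,0,0,-0.043,255],[-31,-23,0,0,0,-0.043,255],[-31,-25,0,0,0,-0.043,255],[-20,-18,0,0,0,-0.03,255]]}}

```text
clock: 14.5
tcp_pos: [0.6366, -0.0792, 0.0906]
orientation: [0.214, 3.126, -0.004]
contact_force: [0.0, -0.1, -1.1]
grip_width: 0.0446
```

>>> {"api": "play_rows", "payload": {"increments": [[0,0,0,0,0,0,255]]}}

```text
clock: 14.6
tcp_pos: [0.6383, -0.0844, 0.0899]
orientation: [0.224, 3.125, -0.006]
contact_force: [0.0, 0.1, -1.2]
grip_width: 0.0443
```

```bash
python3 plan.py 639.4 -78.7 50 82.5 45;python3 snap.py w10
```

```text
now [638.3 -84.4  89.9] jaw 81.8 t 14.6 F [ 0.   0.1 -1.2] w 44.3 j7 [ 0.61  0.73 -0.84  1.71  0.65  0.99  0.96] togo [  1.1   5.7 -39.9] 0.9
rows needed 1
[0.1, 5.9, 39.9, -0.003, 0.009, -0.012]
```

View pics/w10.png

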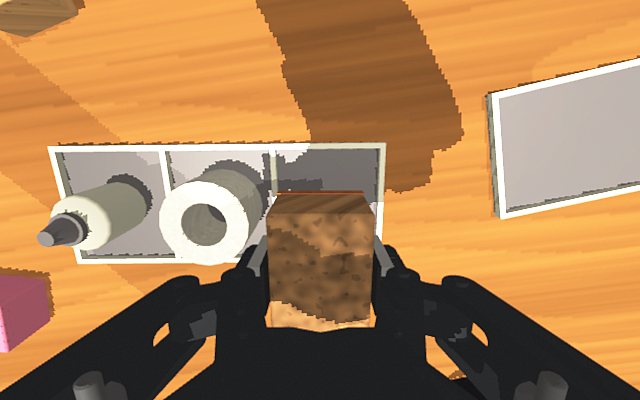

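>>> {"api": "play_rows", "payload": {"increments": [[0,9,25,-0.003,0.005,-0.012,255],[0,1,25,0,0.003,0,255],[0,0,15,0,0,0,255],[0,0,0,0,0,0,255]]}}

```text
clock: 15.05
tcp_pos: [0.6369, -0.0682, 0.0237]
orientation: [-0.2, -3.135, -0.004]
contact_force: [-1.0, -0.5, -0.4]
grip_width: 0.0442
```

```bash
python3 plan.py 640 -75 12.5 82.5 45
```

```text
now [636.9 -68.2  23.7] jaw 82.7 t 15.05 F [-1.  -0.5 -0.4] w 44.2 j7 [ 0.56  0.81 -0.79  1.74  0.72  0.9   0.9 ] togo [  3.1  -6.8 -11.2] 0.3
rows needed 1
[-3.9, -6.4, 11.2, 0.003, -0.001, 0.004]
```

>>> {"api": "play_rows", "payload": {"increments": [[-4,-6,6,0.003,0,0.003,255],[0,0,3,0,0,0,255],[0,0,0,0,0,0,255]]}}

```text
clock: 15.35
tcp_pos: [0.6408, -0.0738, 0.016]
orientation: [0.202, 3.134, -0.001]
contact_force: [0.2, -0.1, -0.2]
grip_width: 0.0445
```

```bash
python3 plan.py 640 -75 12.5 82.5 45
```

```text
now [640.8 -73.8  16. ] jaw 82.6 t 15.35 F [ 0.2 -0.1 -0.2] w 44.5 j7 [ 0.56  0.83 -0.78  1.73  0.73  0.9   0.9 ] togo [-0.8 -1.2 -3.5] 0.1
rows needed 1
[0.6, -1.3, 3.5, -0.0, 0.001, 0.002]
```

>>> {"api": "play_rows", "payload": {"increments": [[0,-1,3.5,0,0,0,255],[0,0,0,0,0,0,255]]}}

```text
clock: 15.55
tcp_pos: [0.6414, -0.0752, 0.0134]
orientation: [0.203, 3.132, -0.001]
contact_force: [0.1, -0.2, -1.9]
grip_width: 0.0445
```

>>> {"api": "play_rows", "payload": {"increments": [[0,0,0,0,0,0,82],[0,0,0,0,0,0,82],[0,0,-15,0,0,0,82],[0,0,-40,0,0,0,82],[0,0,-45,0,0,0,0]]}}

```text
clock: 16.05
tcp_pos: [0.6376, -0.0752, 0.1127]
orientation: [-0.202, -3.128, 0.0]
contact_force: [0.9, -0.6, 1.3]
grip_width: 0.0705
```

>>> {"api": "play_rows", "payload": {"increments": [[0,0,0,0,0,0,0]]}}

```text
clock: 16.15
tcp_pos: [0.6416, -0.0741, 0.1201]
orientation: [0.201, 3.132, 0.001]
contact_force: [1.1, 0.4, -0.2]
grip_width: 0.0839
```

```bash
python3 plan.py 430.3 -264.4 130 101 45;python3 snap.py w11;python3 meas.py w11
```

```text
now [641.6 -74.1 120.1] jaw 82.6 t 16.15 F [ 1.1  0.4 -0.2] w 83.9 j7 [ 0.62  0.71 -0.87  1.68  0.61  1.04  0.98] togo [-211.3 -190.3    9.9] 18.4
rows needed 7
[26.0, -31.0, -2.0, 0.0, 0.001, -0.046]
[28.0, -30.0, -1.0, 0.0, 0.0, -0.046]
[29.0, -28.0, -1.0, 0.0, 0.001, -0.046]
[31.0, -27.0, -2.0, 0.0, 0.0, -0.046]
[32.0, -25.0, -1.0, 0.0, 0.001, -0.045]
[32.0, -24.0, -2.0, 0.0, 0.0, -0.046]
[34.0, -23.0, -1.0, 0.0, 0.001, -0.045]
table 0.0011
[34. 14.] 2093 ztop 0.0411 top [ 477.3 -253.4] [14.3 44.5] 10.1 all [ 477.3 -253.8] [14.4 45.6]
[209. 202.] 4953 ztop 0.0521 top [ 628.2 -160.4] [58.8 59.3] 56.3 all [ 628.2 -160.4] [58.9 59.4]
[319. 203.] 4321 ztop 0.0443 top [641.1 -74.8] [45.1 59.8] 82.8 all [641.1 -74.8] [45.1 59.8]
[103. 202.] 3227 ztop 0.0729 top [ 616.6 -244.1] [11.6 12.2] 73.9 all [ 616.3 -241.6] [39.7 35.4]
[ 20. 293.] 2329 ztop 0.0409 top [ 692.3 -353.4] [22.8 46.8] 74.4 all [ 690.5 -359.6] [37.  46.5]
[477. 391.] 179 ztop 0.0525 top [840.8  49.1] [17.8  2.2] 58.2 all [842.2  50.4] [21.6  2.7]
tray [550. 134.] [20814] [454  57 186 152] [615.1 126.8] [ 98.7 153.8] 5.0 corners [[559.0, 199.0], [573.0, 46.0], [671.0, 54.0], [657.0, 208.0]]
tray [216. 182.] [17679] [ 66 138 300 108] [ 628.4 -162.3] [256.8  98.8] 82.6 corners [[563.0, -283.0], [661.0, -296.0], [694.0, -41.0], [596.0, -29.0]]
```

View pics/w11.png

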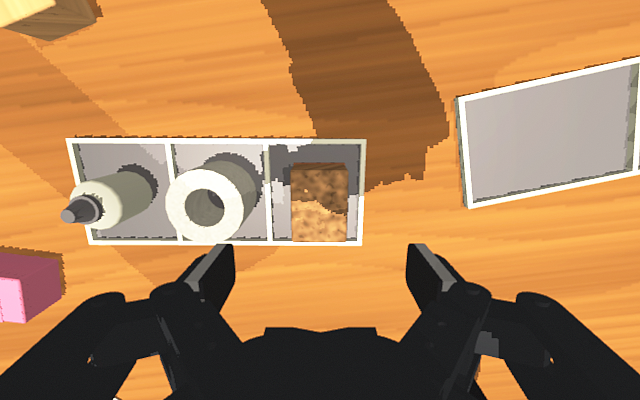

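```bash
sed -i 's/for a in (j,j+180):/for a in ((j,) if len(sys.argv)>6 else (j,j+180)):/' plan.py; python3 plan.py 430.3 -264.4 130 -78.5 45 e
```

```text
now [640.1 -74.6 117.5] jaw 82.6 t 16.2 F [-0.3 -0.5  0.4] w 85.4 j7 [ 0.61  0.71 -0.87  1.68  0.62  1.04  0.98] togo [-209.8 -189.8   12.5] 161.1
rows needed 21
[9.0, -10.0, -1.0, 0.0, 0.0, 0.134]
[7.0, -11.0, -1.0, 0.0, 0.0, 0.134]
[6.0, -12.0, -1.0, 0.0, 0.0, 0.134]
[4.0, -13.0, -1.0, 0.0, 0.0, 0.134]
[2.0, -13.0, -0.0, 0.0, 0.0, 0.134]
[0.0, -14.0, -1.0, 0.0, 0.0, 0.134]
[-1.0, -13.0, -0.0, 0.0, 0.0, 0.134]
[-3.0, -13.0, -1.0, 0.0, -0.0, 0.134]
[-5.0, -13.0, -0.0, 0.0, -0.0, 0.134]
[-6.0, -12.0, -1.0, 0.0, -0.0, 0.134]
[-8.0, -11.0, -0.0, 0.0, -0.0, 0.134]
[-9.0, -10.0, -1.0, 0.0, -0.0, 0.134]
[-11.0, -8.0, -0.0, 0.0, -0.0, 0.134]
[-12.0, -7.0, -1.0, 0.0, -0.0, 0.134]
[-12.0, -5.0, -0.0, 0.0, -0.0, 0.134]
```

>>> {"api": "play_rows", "payload": {"increments": [[9,-10,-3,0,0,0.145,0],[7,-11,-3,0,0,0.145,0],[6,-12,-3,0,0,0.145,0],[4,-13,-1,0,0,0.145,0],[2,-13,-1,0,0,0.145,0]]}}

```text
clock: 16.7
tcp_pos: [0.587, -0.1168, 0.1293]
orientation: [-1.331, -2.845, -0.003]
contact_force: [-0.2, -0.0, -0.2]
grip_width: 0.0851
```

>>> {"api": "play_rows", "payload": {"increments": [[0,-14,-1,0,0,0.145,0],[-1,-13,-1,0,0,0.145,0],[-3,-13,-1,0,0,0.145,0],[-5,-13,-1,0,0,0.145,0],[-6,-12,-1,0,0,0.145,0]]}}

```text
clock: 17.2
tcp_pos: [0.5275, -0.1575, 0.1337]
orientation: [-2.278, -2.157, 0.001]
contact_force: [0.2, 0.2, -0.0]
grip_width: 0.0853
```

```bash
python3 plan.py 430.3 -264.4 130 -78.5 45 e
```

```text
now [ 527.5 -157.5  133.7] jaw -3.1 t 17.2 F [ 0.2  0.2 -0. ] w 85.3 j7 [ 0.64  0.46 -0.58  1.91  0.32  0.87 -0.16] togo [ -97.2 -106.9   -3.7] 75.4
rows needed 10
[-11.0, -9.0, 0.0, -0.0, 0.0, 0.132]
[-12.0, -8.0, 0.0, -0.001, 0.0, 0.132]
[-13.0, -6.0, 0.0, -0.0, 0.0, 0.131]
[-14.0, -4.0, 1.0, -0.001, 0.0, 0.132]
[-14.0, -2.0, 0.0, -0.0, 0.0, 0.131]
[-15.0, -0.0, 1.0, -0.001, 0.0, 0.132]
[-14.0, 2.0, 0.0, -0.0, 0.0, 0.131]
[-14.0, 3.0, 1.0, -0.001, 0.0, 0.132]
[-14.0, 5.0, 0.0, -0.0, 0.0, 0.131]
[-13.0, 7.0, 1.0, -0.001, 0.0, 0.132]
```

>>> {"api": "play_rows", "payload": {"increments": [[-11,-9,0,0,0,0.132,0],[-12,-8,0,0,0,0.132,0],[-13,-6,0,0,0,0.132,0],[-14,-4,0,0,0,0.132,0],[-14,-2,0,0,0,0.132,0]]}}

```text
clock: 17.7
tcp_pos: [0.474, -0.21, 0.1333]
orientation: [-2.869, -1.264, 0.007]
contact_force: [-0.2, -0.5, 0.2]
grip_width: 0.0852
```

>>> {"api": "play_rows", "payload": {"increments": [[-15,0,0,0,0,0.132,0],[-14,2,0,0,0,0.132,0],[-14,3,0,0,0,0.13,0],[-14,5,0,0,0,0.12,0],[-6,3,0,0,0,0.06,0]]}}

```text
clock: 18.2
tcp_pos: [0.4237, -0.2575, 0.1328]
orientation: [-3.114, -0.358, 0.014]
contact_force: [-0.5, 0.4, -0.9]
grip_width: 0.0857
```

>>> {"api": "play_rows", "payload": {"increments": [[0,0,0,0,0,0,0]]}}

```text
clock: 18.3
tcp_pos: [0.4225, -0.2579, 0.1326]
orientation: [-3.115, -0.355, 0.016]
contact_force: [-0.7, 0.6, 0.5]
grip_width: 0.0853
```

```bash
python3 plan.py 430.3 -264.4 130 -78.5 45 e;python3 snap.py w12;python3 meas.py w12
```

```text
now [ 422.5 -257.9  132.6] jaw -77.0 t 18.3 F [-0.7  0.6  0.5] w 85.3 j7 [ 0.66  0.33 -0.28  2.05  0.13  0.79 -1.04] togo [ 7.8 -6.5 -2.6] 1.7
rows needed 1
[6.1, 8.1, 2.5, -0.008, 0.009, 0.026]
table 0.0007
[567. 147.] 8397 ztop 0.0412 top [ 506.9 -445.9] [123.3  35.2] 20.0 all [ 506.7 -446.1] [124.3  35.4]
[331. 189.] 6866 ztop 0.0414 top [ 429.8 -264.8] [110.   45.1] 11.5 all [ 429.8 -264.8] [110.   45.1]
[268. 316.] 2580 ztop 0.041 top [ 290.6 -241.3] [95.3 26.5] 85.1 all [ 289.4 -248.3] [109.4  26.9]
tray [361.  13.] [2279] [294   0 111  40] [ 567.7 -247.1] [27.8 87.3] 12.9 corners [[544.0, -208.0], [564.0, -293.0], [591.0, -287.0], [572.0, -201.0]]
tray [529. 149.] [1950] [518  77  36 146] [ 500.3 -435.3] [129.4  22.5] 18.4 corners [[435.0, -445.0], [442.0, -466.0], [565.0, -426.0], [558.0, -404.0]]
```

View pics/w12.png

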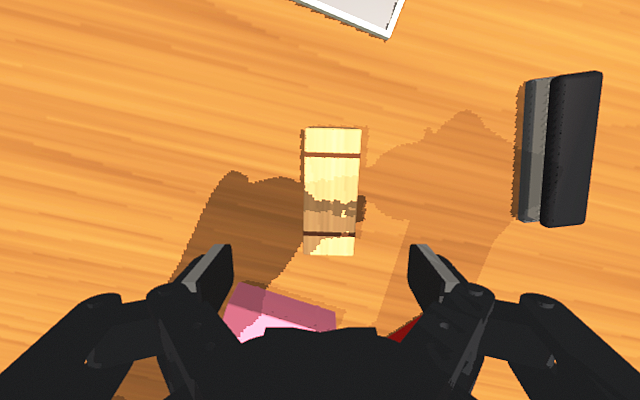

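>>> {"api": "play_rows", "payload": {"increments": [[6,8,20,-0.008,0.008,0.026,0],[0,0,30,0,0,0,0],[0,0,15,0,0,0,0],[0,0,0,0,0,0,0]]}}

```text
clock: 18.75
tcp_pos: [0.4337, -0.2622, 0.0666]
orientation: [3.123, 0.334, 0.005]
contact_force: [-0.5, -0.4, 1.0]
grip_width: 0.0853
```

```bash
python3 plan.py 429.8 -264.8 11 -78.5 45 e
```

```text
now [ 433.7 -262.2   66.6] jaw -77.8 t 18.75 F [-0.5 -0.4  1. ] w 85.3 j7 [ 0.63  0.45 -0.26  2.07  0.18  0.64 -1.11] togo [ -3.9  -2.6 -55.6] 0.7
rows needed 2
[-2.0, 1.0, 28.0, 0.001, -0.002, 0.006]
[-2.0, 1.0, 28.0, 0.0, -0.001, 0.006]
```

>>> {"api": "play_rows", "payload": {"increments": [[-4,2,20,0,0,0.006,0],[-2,1,20,0,0,0.006,0],[0,0,10,0,0,0,0],[0,0,0,0,0,0,0]]}}

```text
clock: 19.15
tcp_pos: [0.4319, -0.2652, 0.0176]
orientation: [3.123, 0.327, 0.011]
contact_force: [-0.2, 0.5, 0.5]
grip_width: 0.0854
```

```bash
python3 plan.py 429.8 -264.8 11 -78.5 45 e
```

```text
now [ 431.9 -265.2   17.6] jaw -78.1 t 19.15 F [-0.2  0.5  0.5] w 85.4 j7 [ 0.61  0.53 -0.23  2.1   0.22  0.53 -1.14] togo [-2.1  0.4 -6.6] 0.6
rows needed 1
[-2.1, -0.9, 6.5, 0.002, -0.007, 0.008]
```

>>> {"api": "play_rows", "payload": {"increments": [[-2,-1,6,0,-0.006,0.006,0],[0,0,0,0,0,0,0],[0,0,0,0,0,0,255],[0,0,0,0,0,0,255],[0,0,0,0,0,0,255]], "force": 40}}

```text
clock: 19.65
tcp_pos: [0.4322, -0.2649, 0.0142]
orientation: [3.121, 0.319, 0.007]
contact_force: [-4.8, 0.8, 31.1]
grip_width: 0.0443
```

>>> {"api": "play_rows", "payload": {"increments": [[0,0,0,0,0,0,255]]}}

```text
clock: 19.75
tcp_pos: [0.4324, -0.2651, 0.0146]
orientation: [3.121, 0.319, 0.008]
contact_force: [0.5, 0.1, -0.5]
grip_width: 0.0444
```

```bash
python3 plan.py 429.8 -264.8 100 -78.5 45 e
```

```text
now [ 432.4 -265.1   14.6] jaw -78.3 t 19.75 F [ 0.5  0.1 -0.5] w 44.4 j7 [ 0.6   0.54 -0.22  2.1   0.23  0.52 -1.15] togo [-2.6  0.3 85.4] 0.4
rows needed 2
[-1.0, -0.0, -43.0, 0.003, -0.002, 0.001]
[-1.0, -0.0, -42.0, 0.002, -0.003, 0.002]
```

>>> {"api": "play_rows", "payload": {"increments": [[0,0,-20,0,0,0,255],[0,0,-40,0,0,0,255],[0,0,-38,0,0,0,255],[0,0,0,0,0,0,255]]}}

```text
clock: 20.15
tcp_pos: [0.4305, -0.2639, 0.1145]
orientation: [3.123, 0.32, 0.002]
contact_force: [1.1, -0.8, -1.2]
grip_width: 0.0444
```

```bash
python3 plan.py 615 125 110 5 40 e
```

```text
now [ 430.5 -263.9  114.5] jaw -78.3 t 20.15 F [ 1.1 -0.8 -1.2] w 44.4 j7 [ 0.66  0.37 -0.28  2.05  0.15  0.74 -1.08] togo [184.5 388.9  -4.5] 83.3
rows needed 11
[24.0, -31.0, 0.0, 0.0, 0.0, -0.132]
[27.0, -28.0, 0.0, 0.0, 0.0, -0.132]
[31.0, -24.0, 0.0, 0.0, 0.0, -0.132]
[34.0, -20.0, 1.0, 0.0, 0.0, -0.132]
[36.0, -15.0, 0.0, 0.0, 0.0, -0.132]
[38.0, -10.0, 1.0, 0.0, 0.0, -0.132]
[39.0, -5.0, 0.0, 0.0, 0.0, -0.132]
[39.0, -0.0, 1.0, 0.0, 0.0, -0.132]
[39.0, 5.0, 0.0, 0.001, 0.001, -0.133]
[38.0, 10.0, 1.0, 0.0, 0.0, -0.132]
[35.0, 15.0, 0.0, 0.001, 0.001, -0.133]
```

>>> {"api": "play_rows", "payload": {"increments": [[24,-31,0,0,0,-0.132,255],[27,-28,0,0,0,-0.132,255],[31,-24,0,0,0,-0.132,255],[34,-20,0,0,0,-0.132,255],[36,-15,0,0,0,-0.132,255]]}}

```text
clock: 20.65
tcp_pos: [0.512, -0.0891, 0.1121]
orientation: [2.842, 1.325, -0.005]
contact_force: [0.7, 0.4, -1.5]
grip_width: 0.0444
```

```bash
python3 plan.py 615 125 105 5 40 e
```

```text
now [512.  -89.1 112.1] jaw -40.0 t 20.65 F [ 0.7  0.4 -1.5] w 44.4 j7 [ 0.43  0.42 -0.47  2.01  0.27  0.78 -0.9 ] togo [103.  214.1  -7.1] 45.0
rows needed 6
[38.0, -10.0, 1.0, 0.0, 0.001, -0.131]
[39.0, -5.0, 1.0, 0.0, 0.001, -0.131]
[40.0, 1.0, 1.0, 0.0, 0.001, -0.131]
[39.0, 6.0, 1.0, 0.0, 0.001, -0.131]
[38.0, 11.0, 1.0, 0.001, 0.001, -0.131]
[37.0, 15.0, 1.0, 0.0, 0.002, -0.13]
```

>>> {"api": "play_rows", "payload": {"increments": [[38,-10,0,0,0,-0.131,255],[39,-5,0,0,0,-0.131,255],[40,1,0,0,0,-0.131,255],[39,6,1,0,0,-0.131,255],[38,11,1,0,0,-0.131,255]]}}

```text
clock: 21.15
tcp_pos: [0.5956, 0.096, 0.1036]
orientation: [2.239, 2.203, -0.016]
contact_force: [0.5, -0.8, -1.5]
grip_width: 0.0437
```

>>> {"api": "play_rows", "payload": {"increments": [[25,10,0,0,0,-0.09,255],[0,0,0,0,0,0,255],[0,0,0,0,0,0,255]]}}

```text
clock: 21.45
tcp_pos: [0.6053, 0.1293, 0.0999]
orientation: [-2.117, -2.313, 0.013]
contact_force: [-0.0, -0.9, -2.1]
grip_width: 0.0445
```

```bash
python3 plan.py 615 125 60 5 40 e;python3 snap.py w13;python3 meas.py w13
```

```text
now [605.3 129.3  99.9] jaw 5.0 t 21.45 F [-0.  -0.9 -2.1] w 44.5 j7 [ 0.15  0.62 -0.64  1.76  0.45  0.92 -0.59] togo [  9.7  -4.3 -39.9] 0.6
rows needed 2
[-3.0, 5.0, 20.0, -0.005, 0.001, 0.0]
[-2.0, 5.0, 20.0, -0.005, 0.0, 0.001]
table 0.0008
[607. 345.] 3012 ztop 0.0721 top [837.9  42.8] [20.   4.3] 70.2 all [840.1  42.8] [38.   9.3]
tray [339.  84.] [20853] [265   3 141 241] [610.2 184.7] [ 98.8 181.6] 5.0 corners [[553.0, 271.0], [569.0, 90.0], [667.0, 99.0], [652.0, 279.0]]
```

View pics/w13.png

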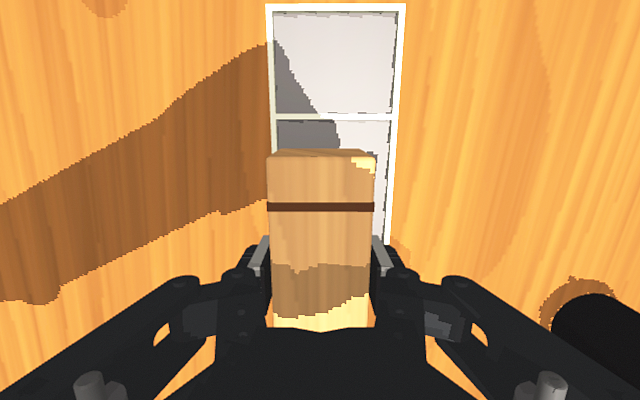

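>>> {"api": "play_rows", "payload": {"increments": [[-1,6,25,-0.005,0,0,255],[0,5,25,-0.004,0,0,255],[0,0,15,0,0,0,255],[0,0,0,0,0,0,255]]}}

```text
clock: 21.9
tcp_pos: [0.6152, 0.1225, 0.0323]
orientation: [2.13, 2.305, -0.008]
contact_force: [-0.8, -0.1, -0.1]
grip_width: 0.0442
```

```bash
python3 plan.py 615 129 18 5 40 e
```

```text
now [615.2 122.5  32.3] jaw 4.5 t 21.9 F [-0.8 -0.1 -0.1] w 44.2 j7 [ 0.12  0.71 -0.58  1.78  0.53  0.81 -0.64] togo [ -0.2   6.5 -14.3] 0.6
rows needed 1
[6.6, 0.3, 14.3, -0.002, 0.005, -0.008]
```

>>> {"api": "play_rows", "payload": {"increments": [[7,0,7,-0.002,0.004,-0.008,255],[0,0,5,0,0,0,255],[0,0,0,0,0,0,255]]}}

```text
clock: 22.2
tcp_pos: [0.6149, 0.1287, 0.021]
orientation: [2.123, 2.313, -0.0]
contact_force: [0.6, -0.1, -1.5]
grip_width: 0.0443
```

```bash
python3 plan.py 615 129 17.5 5 40 e
```

```text
now [614.9 128.7  21. ] jaw 4.9 t 22.2 F [ 0.6 -0.1 -1.5] w 44.3 j7 [ 0.11  0.73 -0.58  1.78  0.54  0.79 -0.65] togo [ 0.1  0.3 -3.5] 0.2
rows needed 1
[0.2, 0.1, 3.5, 0.001, 0.002, -0.002]
```

>>> {"api": "play_rows", "payload": {"increments": [[0,0,3.5,0,0,0,255],[0,0,0,0,0,0,255]]}}

```text
clock: 22.4
tcp_pos: [0.6155, 0.1292, 0.0183]
orientation: [2.123, 2.312, 0.002]
contact_force: [-0.2, 0.6, -0.9]
grip_width: 0.0444
```

>>> {"api": "play_rows", "payload": {"increments": [[0,0,0,0,0,0,75],[0,0,0,0,0,0,75],[0,0,-15,0,0,0,75],[0,0,-40,0,0,0,75],[0,0,-45,0,0,0,0]]}}

```text
clock: 22.9
tcp_pos: [0.6122, 0.1285, 0.1182]
orientation: [-2.122, -2.313, 0.009]
contact_force: [2.0, 0.4, 0.7]
grip_width: 0.0725
```

>>> {"api": "play_rows", "payload": {"increments": [[0,0,0,0,0,0,0]]}}

```text
clock: 23.0
tcp_pos: [0.616, 0.1305, 0.1257]
orientation: [2.121, 2.313, 0.005]
contact_force: [-0.2, 0.5, 0.2]
grip_width: 0.0851
```

```bash
python3 plan.py 428.4 287 130 5 40 e;python3 snap.py w14;python3 meas.py w14
```

```text
now [616.  130.5 125.7] jaw 5.0 t 23.0 F [-0.2  0.5  0.2] w 85.1 j7 [ 0.16  0.6  -0.66  1.73  0.44  0.96 -0.58] togo [-187.6  156.5    4.3] 0.3
rows needed 7
[25.0, -25.0, -1.0, 0.001, 0.0, -0.0]
[25.0, -25.0, -1.0, 0.001, 0.0, -0.0]
[24.0, -25.0, -1.0, 0.001, 0.0, -0.0]
[25.0, -25.0, -0.0, 0.0, 0.0, -0.0]
[24.0, -24.0, -1.0, 0.001, 0.0, -0.0]
[25.0, -25.0, -0.0, 0.0, 0.0, -0.0]
[24.0, -24.0, -1.0, 0.001, 0.0, -0.001]
table 0.0007
[319. 204.] 7221 ztop 0.0444 top [616.6 127. ] [ 45.1 109.3] 4.8 all [616.6 127. ] [ 45.1 109.4]
[580. 314.] 489 ztop 0.0743 top [846.9  56.2] [8.6 4.3] 34.9 all [847.   56.1] [9.1 4.3]
tray [317. 116.] [21011] [255  17 126 255] [612.  164.2] [ 98.9 222.1] 5.0 corners [[553.0, 271.0], [572.0, 49.0], [671.0, 58.0], [652.0, 279.0]]
```

View pics/w14.png

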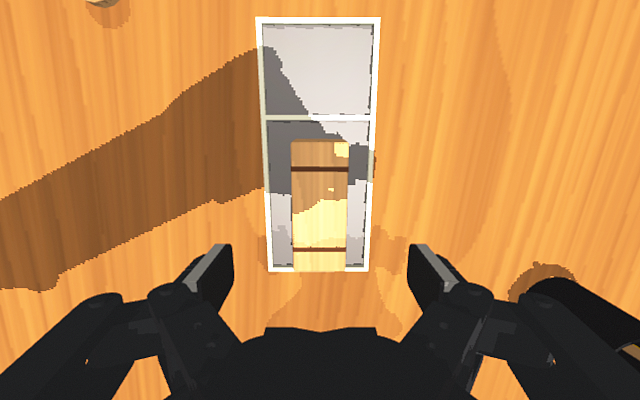

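>>> {"api": "play_rows", "payload": {"increments": [[25,-25,0,0,0,0,0],[25,-25,0,0,0,0,0],[25,-25,0,0,0,0,0],[25,-25,0,0,0,0,0],[25,-25,0,0,0,0,0]]}}

```text
clock: 23.55
tcp_pos: [0.4799, 0.241, 0.1233]
orientation: [2.134, 2.297, 0.002]
contact_force: [-0.4, 0.3, -0.1]
grip_width: 0.0855
```

>>> {"api": "play_rows", "payload": {"increments": [[20,-20,0,0,0,0,0],[0,0,0,0,0,0,0],[0,0,0,0,0,0,0]]}}

```text
clock: 23.85
tcp_pos: [0.4523, 0.2636, 0.1234]
orientation: [2.124, 2.308, -0.0]
contact_force: [1.0, -1.4, 0.4]
grip_width: 0.0853
```

```bash
python3 plan.py 428.4 287 90 5 40 e;python3 snap.py w15;python3 meas.py w15
```

```text
now [452.3 263.6 123.4] jaw 4.8 t 23.85 F [ 1.  -1.4  0.4] w 85.3 j7 [-0.07  0.46 -0.72  1.98  0.41  0.85 -0.93] togo [-23.9  23.4 -33.4] 0.4
rows needed 2
[13.0, -11.0, 17.0, 0.002, 0.002, -0.002]
[12.0, -11.0, 16.0, 0.001, 0.002, -0.002]
table 0.0007
[402.  14.] 2194 ztop 0.0375 top [501.8 406.4] [71.2 17.1] 4.5 all [500.  407.1] [73.9 18.7]
[291. 175.] 1793 ztop 0.0514 top [429. 287.] [35.6 35.1] 67.6 all [428.8 287. ] [35.2 35.5]
[489. 379.] 1003 ztop 0.0442 top [627.8 106.3] [27.  52.6] 3.3 all [627.8 106.3] [27.  52.6]
tray [483. 236.] [8633] [423 195 116 108] [606.  220.5] [101.9 111.9] 4.8 corners [[551.0, 272.0], [560.0, 160.0], [661.0, 169.0], [652.0, 281.0]]
```

View pics/w15.png

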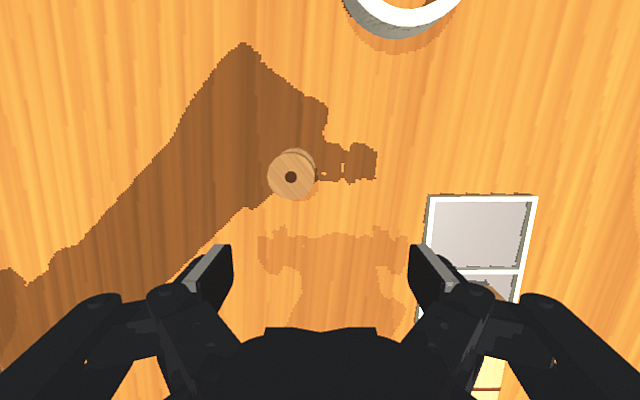

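>>> {"api": "play_rows", "payload": {"increments": [[22,-22,5,0.003,0.003,-0.003,0],[4,-2,20,0,0,0,0],[0,0,25,0,0,0,0],[0,0,0,0,0,0,0]]}}

```text
clock: 24.3
tcp_pos: [0.4307, 0.285, 0.0724]
orientation: [2.133, 2.304, 0.003]
contact_force: [-0.9, -0.4, 0.2]
grip_width: 0.0852
```

```bash
python3 plan.py 428.8 287 8 5 40 e
```

```text
now [430.7 285.   72.4] jaw 4.4 t 24.3 F [-0.9 -0.4  0.2] w 85.2 j7 [-0.17  0.53 -0.68  2.03  0.48  0.75 -1.06] togo [ -1.9   2.  -64.4] 0.6
rows needed 2
[1.0, -1.0, 32.0, 0.001, 0.0, -0.005]
[1.0, -1.0, 32.0, 0.002, 0.0, -0.005]
```

>>> {"api": "play_rows", "payload": {"increments": [[2,-2,25,0.002,0,-0.008,0],[1,-2,25,0.002,0,0,0],[0,0,10,0,0,0,0],[0,0,0,0,0,0,0]]}}

```text
clock: 24.7
tcp_pos: [0.4323, 0.2858, 0.0132]
orientation: [2.132, 2.304, 0.002]
contact_force: [0.5, 0.2, 0.2]
grip_width: 0.0853
```

```bash
python3 plan.py 428.8 287 8 5 40 e
```

```text
now [432.3 285.8  13.2] jaw 4.4 t 24.7 F [0.5 0.2 0.2] w 85.3 j7 [-0.23  0.62 -0.6   2.05  0.58  0.64 -1.14] togo [-3.5  1.2 -5.2] 0.6
rows needed 1
[1.4, -3.4, 5.2, 0.003, 0.0, -0.01]
```

>>> {"api": "play_rows", "payload": {"increments": [[1,-4,6,0.002,0,-0.009,0],[0,0,0,0,0,0,0],[0,0,0,0,0,0,255],[0,0,0,0,0,0,255],[0,0,0,0,0,0,255]], "force": 25}}

```text
clock: 25.2
tcp_pos: [0.4309, 0.2873, 0.0105]
orientation: [2.123, 2.312, 0.008]
contact_force: [-0.0, -0.3, -0.2]
grip_width: 0.0443
```

>>> {"api": "play_rows", "payload": {"increments": [[0,0,0,0,0,0,255],[0,0,0,0,0,0,255]]}}

```text
clock: 25.4
tcp_pos: [0.4312, 0.2875, 0.0111]
orientation: [2.123, 2.312, 0.009]
contact_force: [0.2, 1.0, -0.3]
grip_width: 0.0346
```

```bash
python3 plan.py 428.8 287 80 5 40 e; python3 snap.py w16
```

```text
now [431.2 287.5  11.1] jaw 4.9 t 25.4 F [ 0.2  1.  -0.3] w 34.6 j7 [-0.23  0.62 -0.6   2.05  0.59  0.63 -1.15] togo [-2.4 -0.5 68.9] 0.4
rows needed 2
[-0.0, -1.0, -34.0, 0.003, -0.001, -0.001]
[-0.0, -1.0, -35.0, 0.003, -0.001, -0.001]
```

View pics/w16.png

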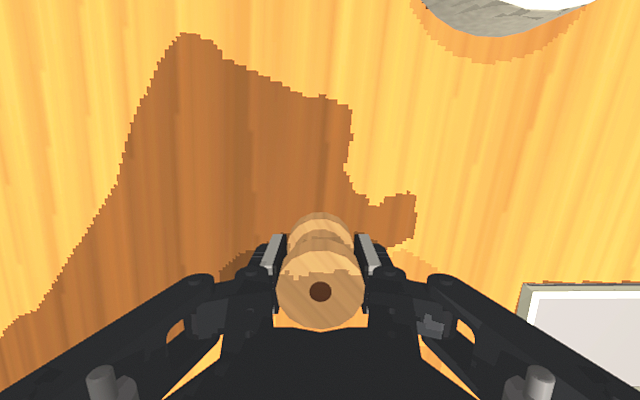

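>>> {"api": "play_rows", "payload": {"increments": [[0,0,-15,0,0,0,255],[0,0,-30,0,0,0,255],[0,0,-25,0,0,0,255],[0,0,0,0,0,0,255]]}}

```text
clock: 25.85
tcp_pos: [0.4298, 0.2875, 0.0852]
orientation: [2.122, 2.314, 0.006]
contact_force: [0.4, -0.2, -0.7]
grip_width: 0.035
```

```bash
python3 plan.py 605.7 236 80 5 32 e
```

```text
now [429.8 287.5  85.2] jaw 5.0 t 25.85 F [ 0.4 -0.2 -0.7] w 35.0 j7 [-0.15  0.51 -0.7   2.02  0.47  0.77 -1.04] togo [175.9 -51.5  -5.2] 0.3
rows needed 6
[-11.0, 28.0, 1.0, 0.001, -0.0, -0.0]
[-11.0, 29.0, 1.0, 0.001, -0.0, -0.0]
[-11.0, 28.0, 1.0, 0.001, -0.0, -0.0]
[-11.0, 29.0, 1.0, 0.0, -0.0, -0.0]
[-11.0, 28.0, 1.0, 0.001, -0.001, -0.0]
[-11.0, 29.0, 0.0, 0.0, -0.0, -0.001]
```

>>> {"api": "play_rows", "payload": {"increments": [[-11,28,0,0,0,0,255],[-11,29,0,0,0,0,255],[-11,28,0,0,0,0,255],[-11,29,0,0,0,0,255],[-11,28,0,0,0,0,255]]}}

```text
clock: 26.35
tcp_pos: [0.576, 0.2462, 0.0882]
orientation: [2.111, 2.324, 0.006]
contact_force: [0.1, 0.1, -0.3]
grip_width: 0.035
```

>>> {"api": "play_rows", "payload": {"increments": [[-8,22,0,0,0,0,255],[0,0,0,0,0,0,255],[0,0,0,0,0,0,255]]}}

```text
clock: 26.65
tcp_pos: [0.6029, 0.2364, 0.0872]
orientation: [2.118, 2.317, 0.005]
contact_force: [-0.5, 0.4, -0.5]
grip_width: 0.0351
```

```bash
python3 plan.py 605.7 236 40 5 32 e; python3 snap.py w17
```

```text
now [602.9 236.4  87.2] jaw 5.1 t 26.65 F [-0.5  0.4 -0.5] w 35.1 j7 [-0.02  0.67 -0.64  1.71  0.49  0.92 -0.77] togo [  2.8  -0.4 -47.2] 0.2
rows needed 2
[-0.0, 1.0, 24.0, 0.002, -0.0, 0.001]
[-1.0, 2.0, 23.0, 0.001, -0.001, 0.001]
```

View pics/w17.png

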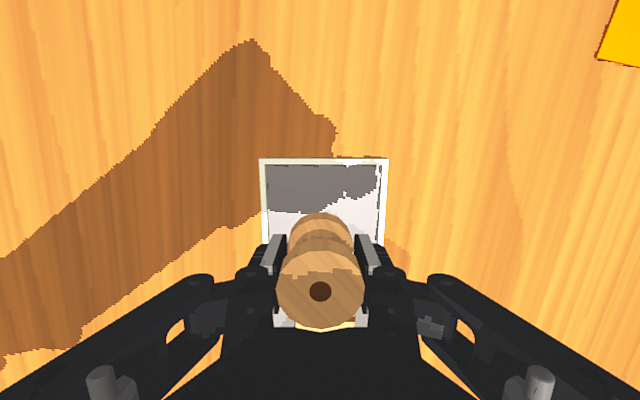

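>>> {"api": "play_rows", "payload": {"increments": [[0,2,25,0.002,0,0,255],[0,2,25,0.001,0,0,255],[0,0,12,0,0,0,255],[0,0,0,0,0,0,255]]}}

```text
clock: 27.1
tcp_pos: [0.6035, 0.2393, 0.0249]
orientation: [-2.113, -2.324, -0.001]
contact_force: [0.4, -0.5, -0.2]
grip_width: 0.0348
```

```bash
python3 plan.py 605.7 236 14 5 32 e
```

```text
now [603.5 239.3  24.9] jaw 5.4 t 27.1 F [ 0.4 -0.5 -0.2] w 34.8 j7 [-0.05  0.76 -0.6   1.73  0.55  0.83 -0.81] togo [  2.2  -3.3 -10.9] 0.4
rows needed 1
[-3.5, 1.9, 10.9, 0.0, -0.001, 0.008]
```

>>> {"api": "play_rows", "payload": {"increments": [[-3,2,6,0,0,0.007,255],[0,0,4,0,0,0,255],[0,0,0,0,0,0,255]]}}

```text
clock: 27.4
tcp_pos: [0.6056, 0.2377, 0.0164]
orientation: [-2.12, -2.318, -0.004]
contact_force: [-0.7, -0.3, 0.6]
grip_width: 0.035
```

```bash
python3 plan.py 605.7 236 14 5 32 e
```

```text
now [605.6 237.7  16.4] jaw 5.1 t 27.4 F [-0.7 -0.3  0.6] w 35.0 j7 [-0.06  0.77 -0.59  1.73  0.56  0.82 -0.82] togo [ 0.1 -1.7 -2.4] 0.2
rows needed 1
[-1.7, -0.1, 2.3, 0.002, -0.002, 0.002]
```

>>> {"api": "play_rows", "payload": {"increments": [[0,0,2,0,0,0,255],[0,0,0,0,0,0,255]]}}

```text
clock: 27.6
tcp_pos: [0.6063, 0.2379, 0.0153]
orientation: [2.12, 2.317, 0.007]
contact_force: [0.5, 0.1, -1.2]
grip_width: 0.0351
```

>>> {"api": "play_rows", "payload": {"increments": [[0,0,0,0,0,0,90],[0,0,0,0,0,0,90],[0,0,0,0,0,0,90],[0,0,-15,0,0,0,90],[0,0,-40,0,0,0,90]]}}

```text
clock: 28.1
tcp_pos: [0.6034, 0.2361, 0.0682]
orientation: [-2.119, -2.316, 0.005]
contact_force: [0.3, 0.3, 0.4]
grip_width: 0.0552
```

>>> {"api": "play_rows", "payload": {"increments": [[0,0,-45,0,0,0,0],[0,0,-40,0,0,0,0],[0,0,0,0,0,0,0],[0,0,0,0,0,0,0]]}}

```text
clock: 28.5
tcp_pos: [0.606, 0.2384, 0.1662]
orientation: [2.119, 2.318, 0.011]
contact_force: [-0.3, 0.1, -0.3]
grip_width: 0.0851
```

```bash
python3 snap.py w18; python3 meas.py w18;python3 snap.py s18 scene; python3 snap.py d18 side; python3 meas.py s18; python3 meas.py d18
```

```text
table 0.0007
[320. 196.] 1242 ztop 0.0543 top [607.  237.8] [34.6 35.8] 5.2 all [606.9 237.9] [34.7 35.9]
[320. 285.] 3829 ztop 0.0443 top [616.2 134.4] [45. 96.] 4.8 all [616.2 134.5] [45.  96.1]
[507. 382.] 912 ztop 0.0676 top [838.4  43.4] [13.9  3.3] 70.6 all [839.1  32.7] [41.8  9.5]
tray [318. 225.] [10223] [271 151  97 177] [611.6 170.5] [ 99.  210.3] 4.9 corners [[553.0, 271.0], [571.0, 61.0], [670.0, 70.0], [652.0, 280.0]]
table -0.0003
[421. 143.] 331 ztop 0.037 top [500.6 442.8] [91.  94.8] 31.7 all [499.3 442.8] [91.4 99.7]
[412. 185.] 159 ztop 0.0542 top [608.5 235.1] [35.1 35.1] 52.1 all [606.9 236.5] [35.8 37. ]
[391. 209.] 640 ztop 0.0446 top [617.9 123.6] [ 46.3 110.9] 4.9 all [617.8 123.5] [ 46.8 111.3]
[208. 221.] 444 ztop 0.0412 top [ 294.  -249.8] [109.3  28.8] 89.1 all [ 293.3 -250.2] [110.   28.9]
[351. 255.] 502 ztop 0.0445 top [642.4 -76.9] [46.5 60.1] 82.7 all [643.3 -77.2] [46.9 61.8]
[154. 259.] 475 ztop 0.0416 top [ 297.9 -412.8] [44.8 68.5] 53.1 all [ 296.9 -411.9] [44.8 73.7]
[323. 271.] 574 ztop 0.0523 top [ 629.6 -162.8] [57.6 59.2] 57.8 all [ 630.1 -
[... 564 characters left out ...]
394.3] [117.8  56.3]
[377. 160.] 263 ztop 0.0398 top [ 503.3 -438.9] [121.7  41.8] 23.0 all [ 503.3 -439.6] [121.6  48.4]
[425. 177.] 150 ztop 0.0413 top [ 297.2 -408.4] [45.1 65.2] 52.5 all [ 295.9 -406.3] [48.3 71.9]
[296. 189.] 502 ztop 0.0509 top [ 626.  -119.4] [132.2  62.2] 89.8 all [ 632.7 -115.1] [141.7  64.4]
[408. 201.] 156 ztop 0.0412 top [ 292.2 -242.4] [113.4  23.8] 89.8 all [ 293.1 -245.7] [ 26.  120.5]
[255. 228.] 514 ztop 0.0442 top [613.9 131.2] [ 47.4 112.5] 5.6 all [616.1 127.7] [ 51.4 121.2]
[233. 245.] 169 ztop 0.0544 top [603.3 241.2] [35.8 31.9] 1.3 all [605.  240.8] [34.4 38.2]
[212. 307.] 668 ztop 0.037 top [497.3 448.8] [92.2 95.8] 51.6 all [497.9 447.2] [93.6 96.7]
```

View pics/w18.png

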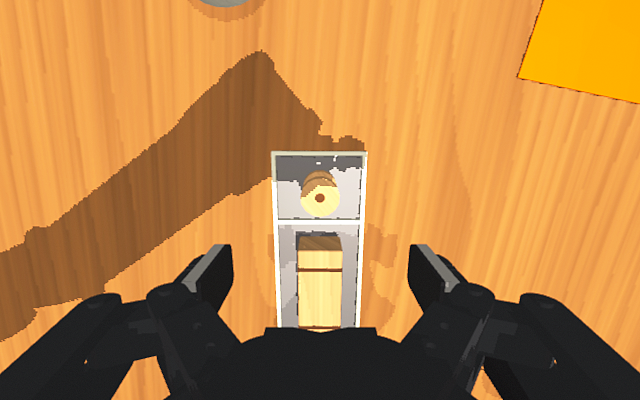

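View pics/s18.png

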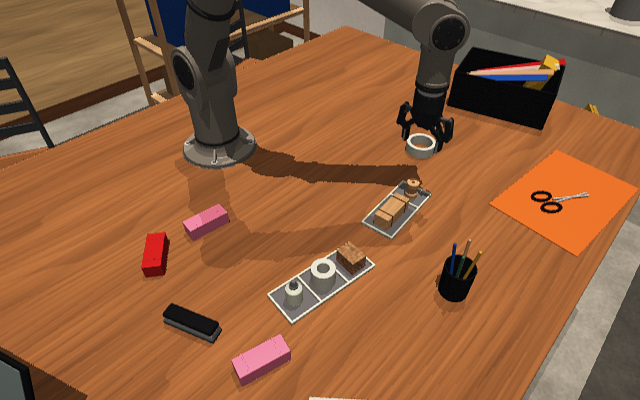

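```bash
python3 -c "
from bench import r
print(r.get_obs()['clock'],r.get_obs()['contact_force']); print(r.hand_in())"
```

```text
28.65 [ 0.04438514 -0.51934787 -0.86825542]
the job is handed in; nothing more can be done
None
```

Both kits are made up and the job is handed in, at 28.7 s on the robot's clock.

**Where things are:**
- **Three-compartment tray:** the small tape roll is in the middle, the glue bottle in the −y end and the sanding block in the +y end.
- **Two-compartment tray:** the car blank is in the large compartment and the reel in the small one.

**Last checks:**
- **Placing:** the last pictures show all five standing upright, let go, inside their compartments and within about 4 mm of centre. The sanding block's 4 mm was deliberate, to keep the fingers clear of the tape roll.
- **Heights:** the close-up wrist views put each top about 3 mm above the object's own height plus 0.7–1 mm, which matches that camera's table offset, so each rests on its compartment floor.
- **Left alone:** the big roll, the stapler and the pink and far blocks read the same before and after, within the cameras' disagreement. The nearer pink block and the red one were partly hidden by the arm at the start, so I could only compare them by eye.
- **Arm:** it stands clear above the trays, touching nothing.

**Disagreements and force:**
- **Cameras:** the scene and side cameras disagreed with each other by 6–15 mm, so I relied on the wrist camera for the final positions.
- **Force:** readings of 28 N and 31 N appeared for a moment as the jaws closed on the sanding block and the blank. I think this was the pads swinging forward and pressing the object onto the bench. Both had gone by the next reading, and the limits are 40 N for the arm or gripper body and 120 N at the wrist.

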